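# Load a centrifuge bucket and swing-check it

## Robot

A 6-joint arm with a two-finger parallel gripper is mounted at the origin on the work surface. World frame = base frame: x ahead of the robot, y to its left, z up, the work surface at z = 0. Lengths are in mm, angles in degrees, forces in N, time in s.
With the tool pointing down it reaches from about 325 to 850 mm from the base axis. Payload 4.4 kg.
Tool frame: the origin (TCP) lies on the centre line of the jaws, within the pads' length; the fingertips stand 22 mm ahead of it and the grasp point (between the pads) lies 3 mm ahead of it; z points along the fingers, y is the line along which they close (so a half turn about z gives the same grasp; the last joint's range is limited). The gripper opens to 94 mm and grips with 3 to 60 N. Pads are 16 mm wide; open, the fingers measure 119 mm over their backs; the gripper's body (75 mm by 177 mm) begins 78 mm behind the grasp point.
Start: joints at [55.376, 11.837, 88.321, -0, 79.842, -8.623], TCP at [252.08, 516.801, 227.447] pointing down, gripper open.
Joint ranges: [-156.59, 156.59], [-49.26, 127.26], [12.9, 141.05], [-63.56, 243.56], [4.71, 150.69], [-161.64, 161.64]. Speed limits (degrees/s): [159.86, 159.86, 180, 180, 180, 180].

## Interface

Orientations are given as a 3x3 rotation matrix whose columns are the frame's x, y, z axes.
In Python, from rig import state, grab_frame, camera_model, close_job gives the robot as it stands.
- The arm moves only by the tool step_arm, never from a script. Its arguments are lists of equal length, an entry for each row: "linear": the shift along the tool's x, y, z in m, a list of three; "rot": the turn, a rotation vector about the tool's x, y, z in degrees, a list of three; "hand": the opening, from 0 (shut) to 1 (fully open). In form: {"linear": [[tx, ty, tz], ...], "rot": [[rx, ry, rz], ...], "hand": [hand, ...]}. A call has 1 to 8 rows; each row is the pose to reach, as a shift and turn from the pose commanded when the call began, along the tool's axes at that moment; what a row does not reach only later rows make up. A row lasts 1/10 s, in which the tool goes at most 50 mm and 8.59 degrees, less where a joint would pass 70% of its speed; a pose out of reach is approached as far as the arm can. A call with a gripper value outside its range is refused whole. The fingers move at their own pace and stop on an object; "newtons" is the grip in N (left out, the last holds). Time passes only in rows, so rows that repeat a pose let the fingers close. It gives the time, the measured TCP pose, the force, the opening and the grip force at its end, in the units of the state.
- state(): the state, without advancing time (a new reading comes with each control period).
- grab_frame(name): name is "side" or "top" or "wrist"; returns the picture (480x640x3 uint8, blue, green, red); there is no depth.
- camera_model(name): a dict with "fx", "fy", "cx", "cy" (pixels), "R" (3x3) and "t" (3): a world point X has camera coordinates R X + t. Camera axes: x right, y down, z forward; pixel columns grow to the right and rows downward; lengths in mm; the calibration is good to about 2 mm. A picture is of the moment at which its call begins: read the wrist's pose just before it. camera_model takes no time and is no camera call; for the wrist camera it gives the pose at the moment of the call.
- close_job(): hands the job in; it is judged then, once.
The state is a dict: "clock": time; "qpos": joint angles; "joint_velocities": joint speeds; "joint_efforts": joint torques, N m; "tool_pos": TCP position; "orientation": TCP orientation; "wrist_force": force on the tool from outside, world axes, zero at the start; "torque": the same for the moment, N m; "width": finger opening in mm; "grasp_force": force on a finger pad.
Only numpy, scipy, OpenCV 4.12 (cv2) and the standard library are available. Lean on these libraries where they do the work, as an engineer would, in place of code of your own. Each camera call takes 0.05 s, during which the arm holds its last target. There are 200 camera calls.

## Task

Put every long sample tube from the rack fully home into the bores of the four-bore orange adapter, and slide the adapter down into the empty rotor bucket nearest you until it sits on the bucket's floor. Once it is loaded, swing the bucket's bottom outwards to about 40 degrees and hold it there for a second to check that it moves freely, then ease it back, without letting it drop, to hang level, and let go. Leave the short tube, the spare adapter with the single wide bore, the beaker and the bottle where they are.

Things in the scene. Friction and masses are not known exactly. Their poses are not given: they have to be found in the camera images.
- tube0: one of up to four sample tubes (None if absent in this start): white round-bottomed plastic tube 17 mm in diameter with a blue screw cap 22 mm in diameter and 16 mm tall on top, 106 mm long in all, 24 g. It starts upright in a hole of the rack. Origin: centre of the underside of its round bottom; z runs up to the cap. In the rack its bottom stands 6 mm above the bench
- tube1: one of up to four sample tubes (None if absent in this start): white round-bottomed plastic tube 17 mm in diameter with a blue screw cap 22 mm in diameter and 16 mm tall on top, 106 mm long in all, 24 g. It starts upright in a hole of the rack. Origin: centre of the underside of its round bottom; z runs up to the cap. In the rack its bottom stands 6 mm above the bench
- tube2: one of up to four sample tubes (None if absent in this start): white round-bottomed plastic tube 17 mm in diameter with a blue screw cap 22 mm in diameter and 16 mm tall on top, 106 mm long in all, 24 g. It starts upright in a hole of the rack. Origin: centre of the underside of its round bottom; z runs up to the cap. In the rack its bottom stands 6 mm above the bench
- tube3: one of up to four sample tubes (None if absent in this start): white round-bottomed plastic tube 17 mm in diameter with a blue screw cap 22 mm in diameter and 16 mm tall on top, 106 mm long in all, 24 g. It starts upright in a hole of the rack. Origin: centre of the underside of its round bottom; z runs up to the cap. In the rack its bottom stands 6 mm above the bench
- adapter: loose orange plastic block, 82 (x) x 96 (y) x 68 mm (z), about 0.3 kg, with four vertical bores, 19 mm wide, 60 mm deep, open at the top, and over its middle a black U-shaped bail handle: a round bar 10 mm thick along y, its axis 140 mm above the underside, on two 10 mm legs at y = +-28 mm. Starts standing on the bench. Origin: centre of its underside; z up
- bore0 (a point): centre of the floor of one bore of the adapter, 8 mm above the adapter's underside; where a fully seated tube's origin lies. x, y, z as the adapter's. This one at x = 25 mm, y = 29 mm
- bore1 (a point): centre of the floor of one bore of the adapter, 8 mm above the adapter's underside; where a fully seated tube's origin lies. x, y, z as the adapter's. This one at x = -25 mm, y = -29 mm
- bore2 (a point): centre of the floor of one bore of the adapter, 8 mm above the adapter's underside; where a fully seated tube's origin lies. x, y, z as the adapter's. This one at x = 25 mm, y = -29 mm
- bore3 (a point): centre of the floor of one bore of the adapter, 8 mm above the adapter's underside; where a fully seated tube's origin lies. x, y, z as the adapter's. This one at x = -25 mm, y = 29 mm
- handle (a point): middle of the adapter's handle bar, on its axis, 140 mm above the adapter's underside; the bar runs along this point's y and about 46 mm of it is free between the legs. Seated tubes' cap tops are 26 mm lower
- rotor: fixed cross-shaped aluminium swing-out rotor on a bench stand, 330 mm across with its four buckets, which hang 120 mm out from the hub; nowhere over 130 mm high. Origin: on the hub's axis at bench height. The bucket to load hangs on its -x side, towards the robot; the far one (with a counterweight) and the side ones are fixed
- bucket (a joint): swing angle (rad) of the bucket to load, about the horizontal trunnion axis (rotor's y): 0 hangs level; positive swings its bottom outwards from the hub, so its mouth and a seated adapter's handle lean towards the hub. Range -0.15 to 1.4; hangs level by its own weight with light friction, falls back if let go
- bucket_floor (a point): centre of the inner floor of the bucket to load, turning with it; z up through its mouth, x towards the hub, y along the trunnion axis. Rectangular aluminium bucket, inside 84.5 (x) x 98.5 mm (y), 71 mm deep, walls 4 mm, with an outward flared lip ending 78 mm above this point. When level this point is 39 mm above the bench
- bucket_pivot (a point): fixed point on the trunnion axis in the middle of the bucket to load, 56 mm above its inner floor and 95 mm above the bench: the centre of the swing; its axes turn with the bucket. The handle bar of a seated adapter is 84 mm from it
- rack: fixed grey tube rack, 56 (x) x 220 (y) x 58 mm (z), with a row of five 19 mm holes along its y at y = -76, -38, 0, 38 and 76 mm. Origin: centre of its underside
- short_tube: bystander in the rack: a tube of the same make but only 80 mm long. Origin: centre of its bottom. Stays in the rack
- spare: bystander: loose orange block of the adapter's outer size with one single 58 mm bore and two black tabs, in all 97 mm high. Origin: centre of its underside
- beaker: bystander: glass beaker, 72 mm wide and 85 mm high. Origin: centre of its underside
- wash_bottle: bystander: white bottle, 72 mm wide and 140 mm high. Origin: centre of its underside
Things that resemble listed ones, but are neither listed nor needed, are in the scene too. Leave any brown or green look-alike of the tube1 alone.

How it is judged (in metres and radians):
On the way, in this order (a step that is already met when the one before it is completed fails the run):
1. every long tube is fully home in a bore of the adapter, and the adapter sits on the floor of the near bucket, hanging level ((distance between tube0 and bore0 below 0.006 m or distance between tube0 and bore1 below 0.006 m or distance between tube0 and bore2 below 0.006 m or distance between tube0 and bore3 below 0.006 m) and angle between the z axis of each of tube0, tube1, tube2, tube3 and the z axis of adapter, either way round below 0.06 rad and (distance between tube1 and bore0 below 0.006 m or distance between tube1 and bore1 below 0.006 m or distance between tube1 and bore2 below 0.006 m or distance between tube1 and bore3 below 0.006 m) and (distance between tube2 and bore0 below 0.006 m or distance between tube2 and bore1 below 0.006 m or distance between tube2 and bore2 below 0.006 m or distance between tube2 and bore3 below 0.006 m) and (distance between tube3 and bore0 below 0.006 m or distance between tube3 and bore1 below 0.006 m or distance between tube3 and bore2 below 0.006 m or distance between tube3 and bore3 below 0.006 m) and distance between adapter and bucket_floor below 0.006 m and angle between the z axis of adapter and the z axis of bucket_floor, either way round below 0.05 rad and value of joint bucket between -0.08 and 0.08 rad), for 0.3 s.
2. the loaded bucket is held swung out at about 40 degrees (30 to 50) for half a second ((distance between tube0 and bore0 below 0.006 m or distance between tube0 and bore1 below 0.006 m or distance between tube0 and bore2 below 0.006 m or distance between tube0 and bore3 below 0.006 m) and angle between the z axis of each of tube0, tube1, tube2, tube3 and the z axis of adapter, either way round below 0.06 rad and (distance between tube1 and bore0 below 0.006 m or distance between tube1 and bore1 below 0.006 m or distance between tube1 and bore2 below 0.006 m or distance between tube1 and bore3 below 0.006 m) and (distance between tube2 and bore0 below 0.006 m or distance between tube2 and bore1 below 0.006 m or distance between tube2 and bore2 below 0.006 m or distance between tube2 and bore3 below 0.006 m) and (distance between tube3 and bore0 below 0.006 m or distance between tube3 and bore1 below 0.006 m or distance between tube3 and bore2 below 0.006 m or distance between tube3 and bore3 below 0.006 m) and distance between adapter and bucket_floor below 0.006 m and angle between the z axis of adapter and the z axis of bucket_floor, either way round below 0.05 rad and value of joint bucket between 0.524 and 0.873 rad), for 0.5 s.
At the end, for the whole second after the job is handed in: every long tube present is within 6 mm of the floor centre of a bore and within 0.06 rad of the adapter's axis; the adapter's underside is within 6 mm of the bucket's floor centre and within 0.05 rad of its axis; the bucket hangs within 0.08 rad of level; all at rest (all of step 1 and linear speed of adapter below 0.02 m/s and velocity of joint bucket between -0.1 and 0.1 rad/s); the robot touches nothing.
It fails at once if the short tube is taken or displaced by more than 20 mm (distance of short_tube from where it was at the start of the episode above 0.02 m).
It fails at once if the spare adapter is displaced by more than 30 mm (distance of spare from where it was at the start of the episode above 0.03 m).
It fails at once if the beaker or the bottle is displaced by more than 30 mm (distance of any of beaker, wash_bottle from where it was at the start of the episode above 0.03 m).
It fails at once if the bucket is swung beyond 60 degrees (value of joint bucket above 1.047 rad).
It fails at once if the swung-out bucket is let drop back (faster than 1.2 rad/s) (value of joint bucket above 0.25 rad and velocity of joint bucket below -1.2 rad/s).
Of tube0, tube1, tube2, tube3 only 2 to 4 are there at a start; the rules pass over those that are not, and their reading is None.
At some moment in a run one of adapter may be knocked a few centimetres aside while the robot is not near it.
It also fails if it takes over 210 s, if anything falls off the work surface, if the arm or the gripper's body presses on something with over 40 N, if the wrist force passes 120 N, or if a joint passes its speed limit or range.

## Working session

There is one attempt and no reset: what is moved stays moved. The work goes in short steps, Python scripts to look and compute and a tool call to move; the robot and the scene stay as the last step left them, time stands still between calls to the robot, and variables do not carry over. Pictures are saved under pics/ and viewed, at most 14 in all, crops included, and the job is handed in when it is done.

Besides the shell and the picture viewer there is one more tool, called after "Emit:" as name(argument=value, ...) on one line, values as JSON. step_arm: Moves the arm, as the interface text tells. Its arguments: {"type":"object","properties":{"linear":{"type":"array"},"rot":{"type":"array"},"hand":{"type":"array"},"newtons":{"type":"number"}},"required":["linear","rot","hand"]}

```bash
ls; mkdir -p pics; python3 - <<'E'
from rig import *
import cv2
s=state();print({k:s[k] for k in('clock','tool_pos','orientation','width','wrist_force')})
for n in('top','side'):
    m=camera_model(n);print(n,m)
    cv2.imwrite(f'pics/{n}0.png',grab_frame(n))
E
```

```text
pics
{'clock': 0.0, 'tool_pos': array([251.66547964, 516.18391757, 226.31017708]), 'orientation': array([[-8.98790675e-01,  4.38376324e-01, -1.23348885e-03],
       [ 4.38377951e-01,  8.98788877e-01, -1.82393746e-03],
       [ 3.09075054e-04, -2.18007230e-03, -9.99997576e-01]]), 'width': 94.0236995835824, 'wrist_force': array([ 0.36988724,  0.73818371, -0.04293627])}
top {'fx': 473.0257122782335, 'fy': 473.0257122782335, 'cx': 320.28599420105843, 'cy': 237.73477763450177, 'R': array([[ 0.02604902, -0.99965267, -0.00399917],
       [-0.99113582, -0.02530533, -0.13042023],
       [ 0.13027373,  0.00736104, -0.99145074]]), 't': array([  43.12405444,  589.29189874, 1086.97111251])}
side {'fx': 436.9841325967173, 'fy': 436.9841325967173, 'cx': 318.47238307691885, 'cy': 242.84234773607082, 'R': array([[-0.90135689, -0.43259442,  0.02044067],
       [-0.32745393,  0.64987653, -0.68588222],
       [ 0.28342491, -0.62491804, -0.72742544]]), 't': array([572.48884518, 228.41421429, 718.66308564])}
```

View pics/top0.png

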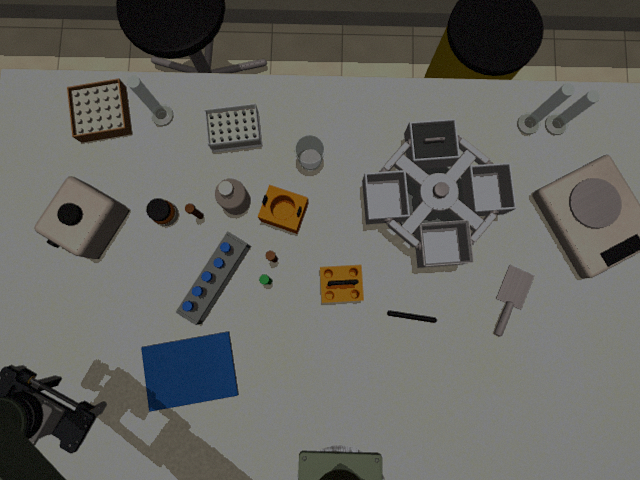

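View pics/side0.png

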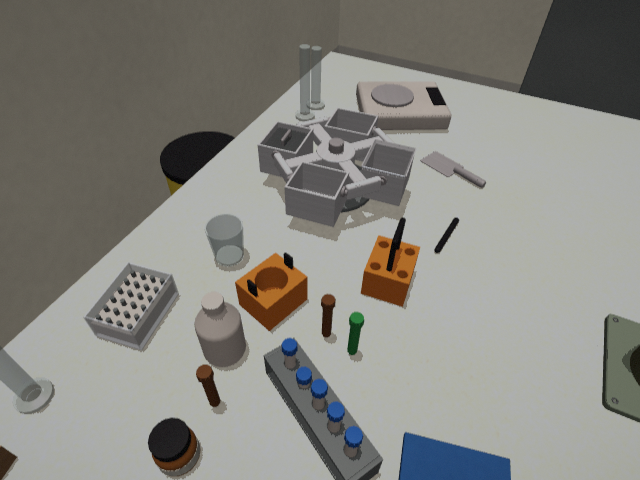

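Candidates for the long tubes: blue caps at top-view (226,247), (218,263), (207,276), (197,292), (188,306). One of these is the short tube, likely (218,263), which looks low in the side view at (304,376). The brown look-alikes at (271,257) and (194,210) and the green one at (265,280) stay untouched. For the adapter, I choose the orange block with the bar and four bores at (342,284), not the spare at (283,208). The near bucket is at (444,245). Next I'll check close crops.

```bash
cat > h.py <<'E'
import numpy as np, cv2
from rig import *
def bp(n,u,v,z,m=None):
    m=m or camera_model(n); R,t=np.array(m['R']),np.array(m['t'])
    d=R.T@np.array([(u-m['cx'])/m['fx'],(v-m['cy'])/m['fy'],1]); c=-R.T@t
    return c+d*(z-c[2])/d[2]
def pj(n,X,m=None):
    m=m or camera_model(n); p=np.array(m['R'])@np.array(X,float)+m['t']
    return np.array([m['fx']*p[0]/p[2]+m['cx'],m['fy']*p[1]/p[2]+m['cy']])
def tri(a,b,na='top',nb='side'):
    A=[];B=[]
    for n,(u,v) in((na,a),(nb,b)):
        m=camera_model(n);R=np.array(m['R']);t=np.array(m['t'])
        for k,q in((0,(u-m['cx'])/m['fx']),(1,(v-m['cy'])/m['fy'])):
            A.append(R[k]-q*R[2]);B.append(q*t[2]-t[k])
    r=np.linalg.lstsq(np.array(A),np.array(B),rcond=None);return r[0]
E
python3 - <<'E'
from h import *
T=cv2.imread('pics/top0.png');S=cv2.imread('pics/side0.png')
def c(I,x,y,w,h,s): return cv2.resize(I[y:y+h,x:x+w],None,fx=s,fy=s,interpolation=cv2.INTER_CUBIC)
out=np.zeros((600,800,3),np.uint8)
out[:300,:400]=c(T,170,230,100,75,4)
out[:300,400:]=c(T,300,250,100,75,4)
out[300:,:400]=c(T,395,210,100,75,4)
out[300:,400:]=c(S,260,330,133,100,3)[:300,:400] if 0 else cv2.resize(S[330:465,260:440],(400,300),interpolation=cv2.INTER_CUBIC)
cv2.imwrite('pics/c1.png',out)
for I,n in((T,'top'),(S,'side')):
    h=cv2.cvtColor(I,cv2.COLOR_BGR2HSV); m=cv2.inRange(h,(105,120,90),(125,255,255))
    k,_,st,ce=cv2.connectedComponentsWithStats(m)
    print(n,[(st[i].tolist(),ce[i].round(1).tolist()) for i in range(1,k) if 30<st[i,4]<1500])
tp=[(226,247),(218,263),(207,276),(197,292),(188,306)];sp=[(289,347),(304,376),(319,389),(336,412),(353,437)]
for a,b in zip(tp,sp): print(tri(a,b).round(0))
E
```

```text
top [([220, 242, 10, 10, 71], [224.5, 246.6]), ([214, 258, 9, 9, 65], [217.8, 262.1]), ([201, 271, 10, 10, 70], [205.7, 275.9]), ([192, 286, 9, 10, 73], [196.1, 290.6]), ([182, 301, 10, 10, 73], [186.5, 305.5]), ([186, 332, 51, 66, 1062], [219.7, 360.9])]
side [([282, 338, 15, 15, 161], [288.9, 344.6]), ([296, 367, 16, 15, 173], [303.5, 373.5]), ([311, 379, 17, 16, 203], [318.8, 386.4]), ([327, 402, 18, 18, 226], [335.5, 409.8]), ([345, 426, 18, 20, 253], [353.4, 434.9])]
[555. 269. 102.]
[520. 290.  81.]
[488. 307. 103.]
[453. 327. 106.]
[422. 345. 104.]
```

View pics/c1.png

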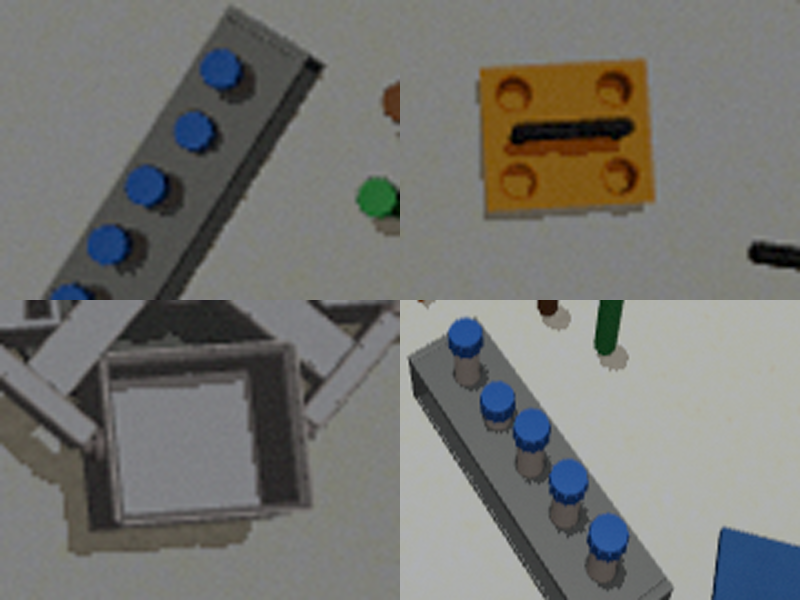

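The crops confirm it: the second tube from the far end, at (218,262), is the short one (about 81 mm cap height against about 104). All five holes are full, so there are four long tubes. The four-bore block is the adapter and the near bucket is empty. Next I compute poses and the first approach.

```bash
cat >> h.py <<'E'
from scipy.spatial.transform import Rotation as Ro
def down(yaw): # tool z down, tool y at world yaw (deg)
    a=np.radians(yaw); y=np.array([np.cos(a),np.sin(a),0]); z=np.array([0,0,-1.]); return np.c_[np.cross(y,z),y,z]
def plan(p,R=None):
    s=state(); R0=np.array(s['orientation']); p0=np.array(s['tool_pos'])
    print('now',p0.round(1),'yaw_y',np.degrees(np.arctan2(R0[1,1],R0[0,1])).round(2),'w',round(float(s['width']),1),'t',round(s['clock'],2),'F',np.round(s['wrist_force'],1))
    print('lin',(R0.T@(np.array(p)-p0)/1000).round(4),'rot',Ro.from_matrix(R0.T@(R if R is not None else R0)).as_rotvec(degrees=True).round(2))
E
python3 - <<'E'
from h import *
c=lambda n:(-np.array(camera_model(n)['R']).T@camera_model(n)['t']).round(0)
print('cams',c('top'),c('side'))
for (u,v),z in zip([(224.5,246.6),(217.8,262.1),(205.7,275.9),(196.1,290.6),(186.5,305.5)],[108,82,108,108,108]): print('cap',bp('top',u+.3,v+.2,z).round(1))
for (u,v),z in zip([(288.9,344.6),(303.5,373.5),(318.8,386.4),(335.5,409.8),(353.4,434.9)],[106,80,106,106,106]): print('capS',bp('side',u,v,z).round(1))
for q in[(328.5,273.7),(353.2,272.2),(329.5,295.5),(354.7,294.5)]: print('bore',bp('top',*q,68).round(1))
for q in[(328.8,283.5),(358,281.8)]: print('bar',bp('top',*q,143).round(1))
for q in[(420,223),(469.2,221.2),(472.5,261.2),(425,265.5)]: print('rim',bp('top',*q,117).round(1))
m=camera_model('wrist');s=state();R=np.array(m['R']);cp=-R.T@m['t'];Rt=s['orientation']
print('wristcam in tool',(Rt.T@(cp-s['tool_pos'])).round(1),(R@Rt).round(3).tolist(),m['fx'])
cv2.imwrite('pics/w0.png',grab_frame('wrist'));print(state()['tool_pos'])
E
```

```text
cams [ 441.   50. 1155.] [387. 548. 668.]
cap [553.1 269.9 108. ]
cap [520.  288.8  82. ]
cap [486.9 308.1 108. ]
cap [454.1 327.4 108. ]
cap [421.1 346.5 108. ]
capS [556.7 267.4 106. ]
capS [523.4 286.5  80. ]
capS [490.4 305.6 106. ]
capS [457.1 324.8 106. ]
capS [424.  343.9 106. ]
bore [501.4  37.1  68. ]
bore [506.3 -19.5  68. ]
bore [451.9  33.6  68. ]
bore [455.6 -23.8  68. ]
bar [476.5  36.8 143. ]
bar [481.7 -25.3 143. ]
rim [ 616.3 -162.7  117. ]
rim [ 623.1 -271.8  117. ]
rim [ 534.3 -277.7  117. ]
rim [ 522.1 -173.5  117. ]
wristcam in tool [  74.9   -0.7 -157.1] [[0.001, 1.0, 0.0], [-0.965, 0.001, -0.262], [-0.262, -0.0, 0.965]] 355.375256559566
[251.75261775 516.32623946 226.56141248]
```

```bash
python3 - <<'E'
from h import *
plan([422.5,345,200],down(60))
E
```

```text
now [251.8 516.3 226.6] yaw_y 64.0 w 94.3 t 0.15 F [ 0.3 -0.4  0.8]
lin [-0.2286 -0.0791  0.0266] rot [-0.1  -0.01  4.  ]
```

Emit:
step_arm(linear=[[-0.045,-0.016,0],[-0.09,-0.032,0.005],[-0.135,-0.047,0.012],[-0.18,-0.063,0.02],[-0.2286,-0.0791,0.0266],[-0.2286,-0.0791,0.0266],[-0.2286,-0.0791,0.0266]], rot=[[0,0,1],[0,0,2],[0,0,3],[0,0,4],[-0.1,0,4],[-0.1,0,4],[-0.1,0,4]], hand=[0.6,0.6,0.6,0.6,0.6,0.6,0.6], newtons=15)

```text
clock: 0.85
tool_pos: [423.3, 344.4, 200.2]
orientation: [[-0.864, 0.503, -0.001], [0.503, 0.864, 0.001], [0.001, 0.001, -1.0]]
wrist_force: [-0.4, 0.3, -0.2]
width: 55.9
grasp_force: 0.0
```

```bash
cat >> h.py <<'E'
def snap(name,n='wrist'):
    m=camera_model(n); I=grab_frame(n); cv2.imwrite(f'pics/{name}.png',I); return I,m
def blobs(I,lo,hi,a0,a1):
    k,_,st,ce=cv2.connectedComponentsWithStats(cv2.inRange(cv2.cvtColor(I,cv2.COLOR_BGR2HSV),lo,hi))
    return [(st[i].tolist(),ce[i]) for i in range(1,k) if a0<st[i,4]<a1]
E
python3 - <<'E'
from h import *
I,m=snap('w1')
for st,c in blobs(I,(105,120,60),(125,255,255),150,20000): print(st,c.round(1),bp('wrist',*c,108,m).round(1))
plan([422.5,345,200],down(60))
E
```

```text
[309, 232, 30, 32, 745] [323.2 247.5] [423. 345. 108.]
[310, 279, 28, 33, 743] [323.6 295.3] [455.9 326.3 108. ]
[310, 323, 28, 42, 973] [323.8 344.1] [492.2 305.5 108. ]
[312, 403, 25, 31, 655] [324. 418.] [552.9 270.6 108. ]
now [422.6 345.4 200.5] yaw_y 59.94 w 56.3 t 0.9 F [ 0.4  0.2 -0.4]
lin [-0.0001 -0.0004  0.0005] rot [ 0.08 -0.06 -0.06]
```

View pics/w1.png

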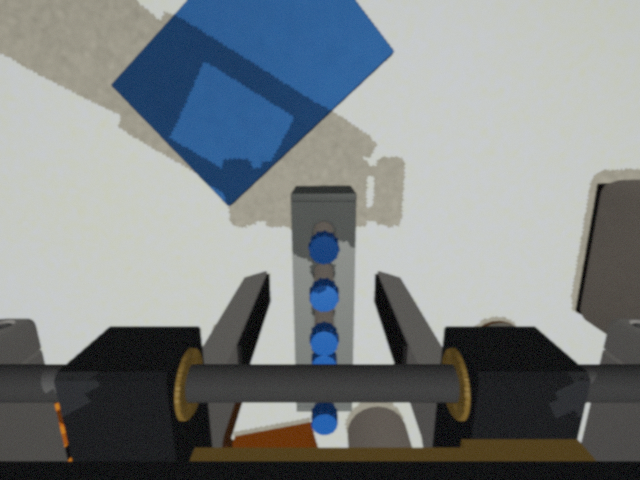

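Emit:
step_arm(linear=[[0,0,0.04],[0,0,0.075],[0,0,0.0935],[0,0,0.0935],[0,0,0.0935],[0,0,0.0935],[0,0,0.0935],[0,0,0.0935]], rot=[[0,0,0],[0,0,0],[0,0,0],[0,0,0],[0,0,0],[0,0,0],[0,0,0],[0,0,0]], hand=[0.6,0.6,0.6,0.6,0.2,0.1,0.1,0.1], newtons=15)

```text
clock: 1.7
tool_pos: [423.7, 346.3, 108.8]
orientation: [[-0.866, 0.5, 0.003], [0.5, 0.866, 0.003], [-0.001, 0.004, -1.0]]
wrist_force: [0.8, -0.2, -0.1]
width: 27.9
grasp_force: 0.0
```

```bash
python3 - <<'E'
from h import *
plan([422.6,345.2,210])
I,m=snap('w2')
for st,c in blobs(I,(105,120,60),(125,255,255),150,20000): print(st,c.round(1),bp('wrist',*c,108,m).round(1))
E
```

```text
now [423.7 346.3 108.8] yaw_y 60.01 w 27.9 t 1.7 F [ 0.8 -0.2 -0.1]
lin [ 0.0003 -0.0011 -0.1013] rot [0. 0. 0.]
[296, 275, 48, 53, 1881] [320.6 301.3] [422.6 345.5 108. ]
[301, 342, 41, 23, 724] [321.  354.8] [448.1 331.  108. ]
[301, 403, 41, 45, 1614] [321.  426.4] [486.1 309.1 108. ]
```

Emit:
step_arm(linear=[[0,0,0],[0,0,0],[0,0,-0.02],[0,0,-0.06],[0,0,-0.11],[0,0,-0.155],[0,0,-0.155]], rot=[[0,0,0],[0,0,0],[0,0,0],[0,0,0],[0,0,0],[0,0,0],[0,0,0]], hand=[0.0,0.0,0.0,0.0,0.0,0.0,0.0], newtons=15)

```text
clock: 2.45
tool_pos: [426.6, 347.6, 270.5]
orientation: [[-0.866, 0.5, 0.014], [0.5, 0.866, 0.009], [-0.007, 0.015, -1.0]]
wrist_force: [0.5, 0.6, -0.7]
width: 21.4
grasp_force: 15.0
```

```bash
python3 - <<'E'
from h import *
plan([478,60,270],down(95))
I,m=snap('w3')
for st,c in blobs(I,(105,120,60),(125,255,255),150,20000): print(st,c.round(1))
E
```

```text
now [426.6 347.6 270.5] yaw_y 60.0 w 21.4 t 2.45 F [ 0.5  0.6 -0.7]
lin [-0.1883 -0.2234 -0.0014] rot [  0.7    0.67 -35.  ]
[299, 276, 46, 57, 1951] [321.4 302.9]
[308, 353, 19, 12, 194] [316.8 359.1]
```

```bash
python3 - <<'E'
from h import *
plan([502.5,37,270],down(95))
E
```

```text
now [424.9 346.6 266.6] yaw_y 60.0 w 21.4 t 2.5 F [-0.7  0.5 -0.9]
lin [-0.222  -0.2292 -0.0046] rot [  0.44   0.4  -35.01]
```

Emit:
step_arm(linear=[[-0.033,-0.034,0],[-0.066,-0.068,0],[-0.1,-0.103,0],[-0.133,-0.137,0],[-0.166,-0.171,0],[-0.2,-0.206,0],[-0.222,-0.229,-0.003],[-0.222,-0.229,-0.003]], rot=[[0,0,-5],[0,0,-10],[0,0,-15],[0,0,-20],[0,0,-25],[0,0,-30],[0.1,0.1,-35],[0.1,0.1,-35]], hand=[0,0,0,0,0,0,0,0])

```text
clock: 3.3
tool_pos: [500.2, 32.4, 262.7]
orientation: [[-0.997, -0.082, -0.005], [-0.082, 0.997, -0.001], [0.005, -0.0, -1.0]]
wrist_force: [-0.2, -0.1, 0.2]
width: 21.5
grasp_force: 15.0
```

Emit:
step_arm(linear=[[0,0,0],[0,0,0],[0,0,0]], rot=[[0,0,0],[0,0,0],[0,0,0]], hand=[0,0,0])

```text
clock: 3.6
tool_pos: [499.9, 37.3, 264.2]
orientation: [[-0.996, -0.089, -0.003], [-0.089, 0.996, 0.001], [0.003, 0.001, -1.0]]
wrist_force: [0.1, -0.1, -0.2]
width: 21.3
grasp_force: 15.0
```

```bash
python3 - <<'E'
from h import *
plan([502.5,37,270],down(95))
I,m=snap('w4'); plan([502.5,37,270],down(95))
cv2.imwrite('pics/w4b.png',cv2.resize(I[100:420,120:520],(800,640))[:600])
E
```

```text
now [499.9  37.3 264.2] yaw_y 95.09 w 21.3 t 3.6 F [ 0.1 -0.1 -0.2]
lin [-0.0026 -0.0006 -0.0058] rot [ 0.05 -0.15  0.09]
now [500.   37.3 264.4] yaw_y 95.1 w 21.7 t 3.65 F [ 0.1  0.1 -0.8]
lin [-0.0024 -0.0005 -0.0056] rot [ 0.04 -0.12  0.1 ]
```

View pics/w4b.png

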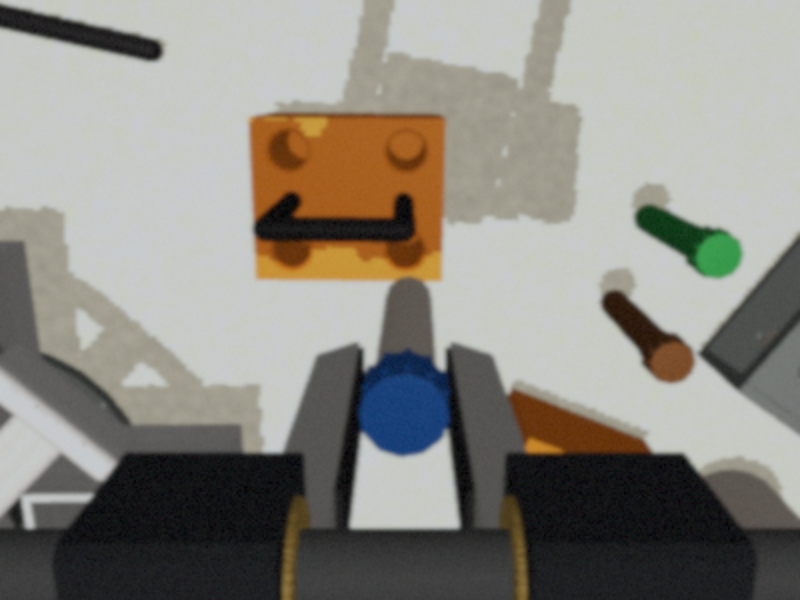

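```bash
cat >> h.py <<'E'
def fitad(px,loc,m,z=68):
    P=np.array([bp('wrist',*p,z,m)[:2] for p in px]);L=np.array(loc,float)
    Pc,Lc=P-P.mean(0),L-L.mean(0)
    th=np.arctan2((Lc[:,0]*Pc[:,1]-Lc[:,1]*Pc[:,0]).sum(),(Lc*Pc).sum());R=np.array([[np.cos(th),-np.sin(th)],[np.sin(th),np.cos(th)]])
    t=P.mean(0)-R@L.mean(0);print('adapter',t.round(1),'yaw',np.degrees(th).round(2),'res',(P-L@R.T-t).round(1).tolist())
    B={k:t+R@np.array(v) for k,v in dict(b0=(25,29),b1=(-25,-29),b2=(25,-29),b3=(-25,29)).items()}
    print({k:v.round(1).tolist() for k,v in B.items()});return t,th,B
E
python3 - <<'E'
from h import *
m=camera_model('wrist')
f=lambda x,y:(120+x/2,100+y/2)
fitad([f(290,149),f(406,150),f(290,250),f(405,252)],[(-25,-29),(-25,29),(25,-29),(25,29)],m)
fitad([f(251,117),f(444,117),f(257,279),f(441,279)],[(-41,-48),(-41,48),(41,-48),(41,48)],m)
s=state();p=s['tool_pos'];R=s['orientation']
print('tube bottom pred',pj('wrist',p+R@np.array([0,0,102-1]),m),'cap top',pj('wrist',p+R@np.array([0,0,-5]),m), 'in crop',2*(pj('wrist',p+R@np.array([0,0,-5]),m)-[120,100]))
E
```

```text
adapter [483.3   6.6] yaw 4.09 res [[-0.4, 0.6], [-0.8, -0.4], [0.6, -0.5], [0.6, 0.2]]
{'b0': [506.2, 37.3], 'b1': [460.5, -24.1], 'b2': [510.4, -20.6], 'b3': [456.3, 33.7]}
adapter [482.9   6.8] yaw 4.88 res [[0.3, 1.4], [0.1, -0.9], [-0.0, 0.3], [-0.4, -0.9]]
{'b0': [505.4, 37.8], 'b1': [460.5, -24.2], 'b2': [510.3, -20.0], 'b3': [455.6, 33.6]}
tube bottom pred [323.44735357 245.50280239] cap top [324.30587082 308.96204704] in crop [408.61174163 417.92409407]
```

```bash
python3 - <<'E'
from h import *
plan([456,33.7,180],down(94.6))
E
```

```text
now [500.   37.3 264.4] yaw_y 95.1 w 21.7 t 3.65 F [ 0.1  0.1 -0.8]
lin [0.044  0.0002 0.0845] rot [ 0.04 -0.12  0.5 ]
```

Emit:
step_arm(linear=[[0.022,0,0],[0.044,0,0.02],[0.044,0,0.05],[0.044,0,0.075],[0.044,0,0.0845],[0.044,0,0.0845],[0.044,0,0.0845],[0.044,0,0.0845]], rot=[[0,0,0],[0,0,0.5],[0,0,0.5],[0,0,0.5],[0,0,0.5],[0,0,0.5],[0,0,0.5],[0,0,0.5]], hand=[0,0,0,0,0,0,0,0])

```text
clock: 4.45
tool_pos: [457.9, 32.3, 182.1]
orientation: [[-0.997, -0.079, 0.002], [-0.079, 0.997, -0.0], [-0.002, -0.0, -1.0]]
wrist_force: [-0.1, -0.5, -0.7]
width: 21.9
grasp_force: 15.0
```

```bash
python3 - <<'E'
from h import *
plan([456,33.7,180],down(94.6))
I,m=snap('w5')
cv2.imwrite('pics/w5b.png',cv2.resize(I[120:320,170:436],(800,600),interpolation=cv2.INTER_CUBIC))
s=state();p=s['tool_pos'];R=s['orientation']
print('sphere pred crop',3*(pj('wrist',p+R@np.array([0,0,101-8.5]),m)-[170,120]))
E
```

```text
now [457.9  32.3 182.1] yaw_y 94.52 w 21.9 t 4.45 F [-0.1 -0.5 -0.7]
lin [0.0018 0.0015 0.002 ] rot [-0.01  0.1  -0.08]
sphere pred crop [460.25186723 385.79341274]
```

View pics/w5b.png

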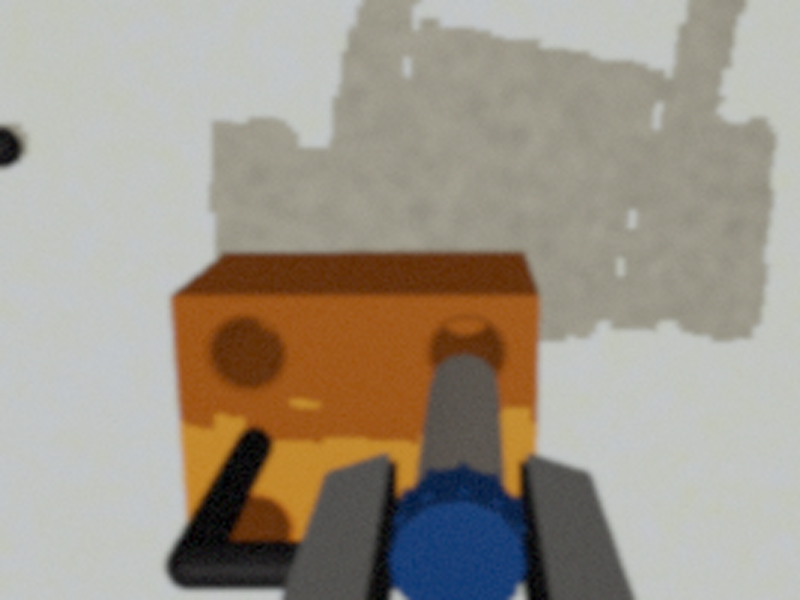

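```bash
python3 - <<'E'
from h import *
m=camera_model('wrist');s=state();p=s['tool_pos'];zb=p[2]-101+8.5
f=lambda x,y:(170+x/3.0075,120+y/3)
t=bp('wrist',*f(467,386),zb,m);b=bp('wrist',*f(468,351),68,m);b1=bp('wrist',*f(248,352),68,m)
print(zb,t.round(1),b.round(1),b1.round(1),(b-t).round(1),np.linalg.norm(b-b1), 'yaw',np.degrees(np.arctan2(*(b-b1)[[1,0]])))
print('tool',(s['orientation'].T@(b-t)).round(2))
fitad([f(176,294),f(538,293)],[(-41,-48),(-41,48)],m)
plan(p+b-t)
E
```

```text
89.49511161828417 [457.9  33.5  89.5] [454.8  33.7  68. ] [459.6 -23.8  68. ] [ -3.1   0.2 -21.5] 57.76759373652394 yaw 94.83748525594903
tool [ 3.13  0.44 21.49]
adapter [482.5   7.2] yaw 4.73 res [[-0.1, 1.2], [0.1, -1.2]]
{'b0': [505.1, 38.2], 'b1': [460.0, -23.8], 'b2': [509.8, -19.7], 'b3': [455.2, 34.0]}
now [457.9  32.2 182. ] yaw_y 94.51 w 21.8 t 4.5 F [-0.4  0.8  0.1]
lin [0.0031 0.0004 0.0215] rot [0. 0. 0.]
```

Emit:
step_arm(linear=[[0.003,0.0004,0],[0.003,0.0004,0.005],[0.003,0.0004,0.01],[0.003,0.0004,0.014],[0.003,0.0004,0.018],[0.003,0.0004,0.022],[0.003,0.0004,0.026],[0.003,0.0004,0.026]], rot=[[0,0,0],[0,0,0],[0,0,0],[0,0,0],[0,0,0],[0,0,0],[0,0,0],[0,0,0]], hand=[0,0,0,0,0,0,0,0])

```text
clock: 5.3
tool_pos: [453.2, 32.5, 153.8]
orientation: [[-0.997, -0.078, -0.002], [-0.078, 0.997, 0.0], [0.002, 0.001, -1.0]]
wrist_force: [1.0, -0.4, -0.1]
width: 21.5
grasp_force: 15.0
```

```bash
python3 - <<'E'
from h import *
plan([456,33.7,109],down(94.6))
I,m=snap('w6')
cv2.imwrite('pics/w6b.png',cv2.resize(I[120:320,170:436],(800,600),interpolation=cv2.INTER_CUBIC))
E
```

```text
now [453.2  32.5 153.8] yaw_y 94.5 w 21.5 t 5.3 F [ 1.  -0.4 -0.1]
lin [-0.003   0.001   0.0448] rot [ 0.03 -0.13 -0.1 ]
```

View pics/w6b.png

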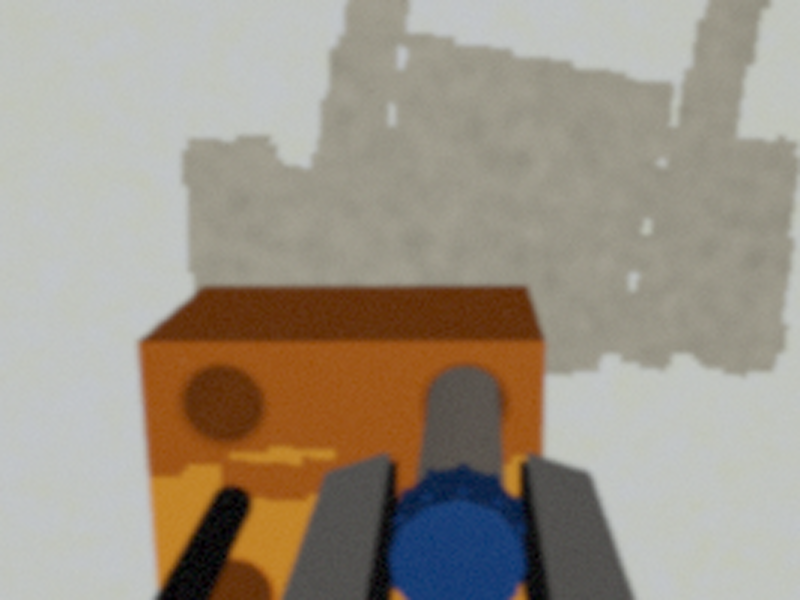

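The tube's bottom is inside bore3 at (465,400) with no contact force, so I go on down.

Emit:
step_arm(linear=[[0,0.0005,0.008],[0,0.0005,0.016],[0,0.0005,0.024],[0,0.0005,0.032],[0,0.0005,0.038],[0,0.0005,0.042],[0,0.0005,0.042],[0,0.0005,0.042]], rot=[[0,0,0],[0,0,0],[0,0,0],[0,0,0],[0,0,0],[0,0,0],[0,0,0],[0,0,0]], hand=[0,0,0,0,0,0,0,0])

```text
clock: 6.15
tool_pos: [453.3, 32.9, 112.4]
orientation: [[-0.997, -0.078, -0.002], [-0.078, 0.997, 0.0], [0.002, 0.0, -1.0]]
wrist_force: [0.2, 0.5, -0.2]
width: 21.2
grasp_force: 15.0
```

Emit:
step_arm(linear=[[0,0,0.002],[0,0,0.002],[0,0,0.002],[0,0,0.002],[0,0,-0.03],[0,0,-0.07],[0,0,-0.11],[0,0,-0.11]], rot=[[0,0,0],[0,0,0],[0,0,0],[0,0,0],[0,0,0],[0,0,0],[0,0,0],[0,0,0]], hand=[0,0.45,0.45,0.45,0.45,0.45,0.45,0.45])

```text
clock: 6.95
tool_pos: [457.9, 32.4, 228.9]
orientation: [[-0.997, -0.079, 0.012], [-0.079, 0.997, -0.001], [-0.011, -0.002, -1.0]]
wrist_force: [1.4, 0.4, 0.4]
width: 41.9
grasp_force: 0.0
```

```bash
python3 - <<'E'
from h import *
I,m=snap('w7'); J,_=snap('s7','side')
for st,c in blobs(I,(105,120,60),(125,255,255),150,20000): print(st,c.round(1),bp('wrist',*c,111,m).round(1))
for st,c in blobs(J,(105,120,60),(125,255,255),50,1200): print(st,c.round(1))
print(pj('side',[455.5,34,106]))
plan([455.7,326.3,200],down(60))
E
```

```text
[564, 0, 76, 140, 9718] [603.3  68.8] [318.6 218.8 111. ]
[313, 219, 26, 31, 573] [325.5 233.4] [454.   33.5 111. ]
[620, 282, 20, 28, 383] [631.5 294.2] [486.  293.1 111. ]
[570, 301, 32, 27, 605] [585.4 314.2] [507.2 259.9 111. ]
[559, 345, 33, 20, 472] [574.2 356. ] [548.1 261.6 111. ]
[400, 253, 14, 14, 155] [406.5 259.5]
[282, 338, 15, 18, 224] [289.  346.7]
[296, 367, 16, 18, 234] [303.4 375.4]
[311, 379, 17, 20, 264] [318.8 388.2]
[327, 402, 18, 20, 284] [335.3 411.4]
[405.57620938 259.54903098]
now [454.3  32.8 223.6] yaw_y 94.5 w 42.2 t 7.05 F [-0.6  0.2  0.6]
lin [-0.0244  0.2925  0.0236] rot [1.00e-02 9.00e-02 3.45e+01]
```

Emit:
step_arm(linear=[[-0.004,0.042,-0.005],[-0.008,0.084,-0.005],[-0.012,0.126,0],[-0.016,0.168,0],[-0.02,0.21,0],[-0.023,0.252,0.01],[-0.0244,0.2925,0.0236],[-0.0244,0.2925,0.0236]], rot=[[0,0,5],[0,0,10],[0,0,15],[0,0,20],[0,0,25],[0,0,30],[0,0,34.5],[0,0,34.5]], hand=[0.5,0.55,0.55,0.55,0.55,0.55,0.55,0.55])

```text
clock: 7.85
tool_pos: [451.5, 329.1, 194.2]
orientation: [[-0.868, 0.496, -0.009], [0.496, 0.868, -0.002], [0.007, -0.006, -1.0]]
wrist_force: [-0.7, 0.9, -0.4]
width: 51.5
grasp_force: 0.0
```

Emit:
step_arm(linear=[[0,0,0],[0,0,0],[0,0,0]], rot=[[0,0,0],[0,0,0],[0,0,0]], hand=[0.55,0.55,0.55])

```text
clock: 8.15
tool_pos: [455.3, 325.1, 199.1]
orientation: [[-0.865, 0.501, -0.001], [0.501, 0.865, -0.0], [0.001, -0.001, -1.0]]
wrist_force: [-0.7, -0.3, 0.4]
width: 51.8
grasp_force: 0.0
```

```bash
python3 - <<'E'
from h import *
I,m=snap('w8')
for st,c in blobs(I,(105,120,60),(125,255,255),150,4000): print(st,c.round(1),bp('wrist',*c,108,m).round(1))
plan([455.7,326.3,107],down(60))
E
```

```text
[310, 233, 30, 32, 757] [324.5 248.7] [456.  326.1 108. ]
[311, 280, 29, 60, 1343] [324.7 309.1] [497.8 302.2 108. ]
now [455.4 325.2 199.3] yaw_y 59.9 w 51.7 t 8.2 F [ 1.  -0.4  0.2]
lin [0.0003 0.0011 0.0923] rot [-0.01 -0.04 -0.1 ]
```

Emit:
step_arm(linear=[[0,0.001,0.04],[0,0.001,0.075],[0,0.001,0.0925],[0,0.001,0.0925],[0,0.001,0.0925],[0,0.001,0.0925],[0,0.001,0.0925],[0,0.001,0.0925]], rot=[[0,0,0],[0,0,0],[0,0,0],[0,0,0],[0,0,0],[0,0,0],[0,0,0],[0,0,0]], hand=[0.55,0.55,0.5,0.3,0,0,0,0])

```text
clock: 9.0
tool_pos: [456.8, 327.9, 108.5]
orientation: [[-0.866, 0.5, 0.002], [0.5, 0.866, 0.002], [-0.001, 0.003, -1.0]]
wrist_force: [0.0, -0.4, 3.7]
width: 21.4
grasp_force: 15.0
```

Emit:
step_arm(linear=[[0,0,0],[0,0,0],[0,0,-0.02],[0,0,-0.06],[0,0,-0.11],[0,0,-0.15],[0,0,-0.155],[0,0,-0.155]], rot=[[0,0,0],[0,0,0],[0,0,0],[0,0,0],[0,0,0],[0,0,0],[0,0,0],[0,0,0]], hand=[0,0,0,0,0,0,0,0])

```text
clock: 9.8
tool_pos: [456.2, 327.8, 263.2]
orientation: [[-0.866, 0.5, 0.002], [0.5, 0.866, 0.002], [-0.001, 0.003, -1.0]]
wrist_force: [0.4, -0.4, -0.5]
width: 21.3
grasp_force: 15.0
```

```bash
python3 - <<'E'
from h import *
I,m=snap('t9','top')
T0=cv2.imread('pics/top0.png')
print(cv2.absdiff(I,T0)[258:312,312:372].mean((0,1)))
hs=cv2.inRange(cv2.cvtColor(I,cv2.COLOR_BGR2HSV),(8,150,100),(22,255,255));h0=cv2.inRange(cv2.cvtColor(T0,cv2.COLOR_BGR2HSV),(8,150,100),(22,255,255))
for q in(h0,hs):
    k,_,st,ce=cv2.connectedComponentsWithStats(q);print([(st[i].tolist(),ce[i].round(1).tolist()) for i in range(1,k) if st[i,4]>150])
plan([459.3,-24.5,264],down(94.8))
E
```

```text
[ 9.84320988  7.88240741 10.22314815]
[([258, 185, 49, 45, 1104], [282.6, 208.1]), ([320, 265, 43, 38, 1169], [340.5, 284.0])]
[([258, 185, 49, 45, 1151], [282.6, 208.0]), ([320, 265, 43, 38, 1141], [341.4, 283.2])]
now [455.1 327.2 260.9] yaw_y 60.01 w 21.2 t 9.85 F [-0.3  0.2 -1.3]
lin [-0.1794 -0.3025 -0.0031] rot [-2.000e-02 -1.000e-01 -3.479e+01]
```

Emit:
step_arm(linear=[[-0.023,-0.04,-0.003],[-0.048,-0.081,-0.003],[-0.073,-0.123,-0.003],[-0.098,-0.165,-0.003],[-0.123,-0.207,-0.003],[-0.148,-0.249,-0.003],[-0.17,-0.286,-0.003],[-0.18,-0.303,-0.003]], rot=[[0,0,-5],[0,0,-10],[0,0,-15],[0,0,-20],[0,0,-25],[0,0,-30],[0,0,-34.8],[0,0,-34.8]], hand=[0,0,0,0,0,0,0,0])

```text
clock: 10.65
tool_pos: [458.0, -27.9, 261.3]
orientation: [[-0.997, -0.081, -0.007], [-0.081, 0.997, 0.001], [0.007, 0.001, -1.0]]
wrist_force: [0.2, 0.5, 0.8]
width: 21.6
grasp_force: 15.0
```

Emit:
step_arm(linear=[[0,0,0],[0,0,0.02],[0,0,0.05],[0,0,0.075],[0,0,0.08],[0,0,0.08],[0,0,0.08],[0,0,0.08]], rot=[[0,0,0],[0,0,0],[0,0,0],[0,0,0],[0,0,0],[0,0,0],[0,0,0],[0,0,0]], hand=[0,0,0,0,0,0,0,0])

```text
clock: 11.45
tool_pos: [460.9, -25.0, 185.7]
orientation: [[-0.996, -0.084, 0.001], [-0.084, 0.996, -0.0], [-0.001, -0.0, -1.0]]
wrist_force: [-0.2, -0.3, -1.1]
width: 21.4
grasp_force: 15.0
```

```bash
python3 - <<'E'
from h import *
plan([458.3,-24.8,160],down(94.8))
I,m=snap('w10')
cv2.imwrite('pics/w10b.png',cv2.resize(I[120:320,230:496],(800,600),interpolation=cv2.INTER_CUBIC))
s=state();p=s['tool_pos'];R=s['orientation']
E
```

```text
now [460.9 -25.  185.7] yaw_y 94.82 w 21.4 t 11.45 F [-0.2 -0.3 -1.1]
lin [0.0026 0.0005 0.0257] rot [-0.02  0.07  0.02]
```

View pics/w10b.png

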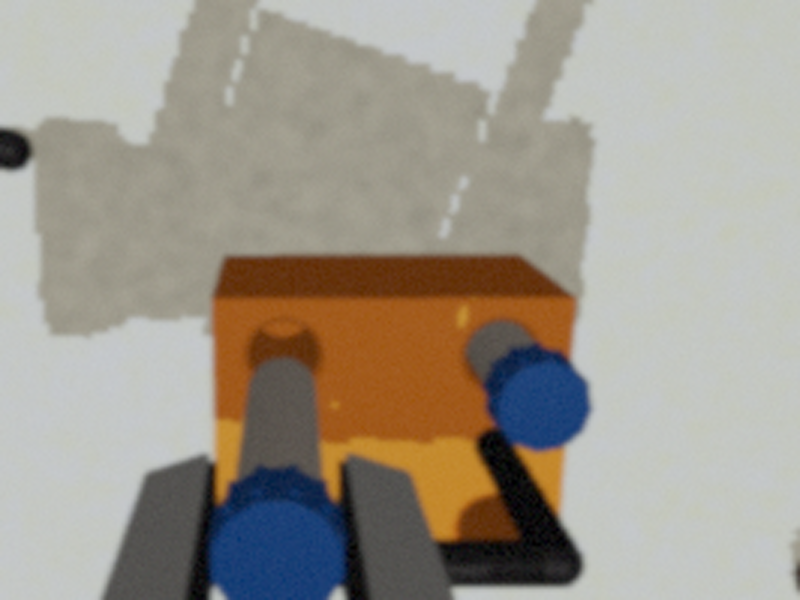

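The held tube's tip at (283,357) sits just behind bore1 at (284,352). The geometry matches the first insertion, so I use the same correction.

Emit:
step_arm(linear=[[0.003,0.0003,0],[0.003,0.0003,0.006],[0.003,0.0003,0.012],[0.003,0.0003,0.017],[0.003,0.0003,0.022],[0.003,0.0003,0.027],[0.003,0.0003,0.032],[0.003,0.0003,0.032]], rot=[[0,0,0],[0,0,0],[0,0,0],[0,0,0],[0,0,0],[0,0,0],[0,0,0],[0,0,0]], hand=[0,0,0,0,0,0,0,0])

```text
clock: 12.3
tool_pos: [456.4, -25.0, 151.5]
orientation: [[-0.996, -0.084, -0.002], [-0.084, 0.996, 0.001], [0.002, 0.001, -1.0]]
wrist_force: [0.7, -0.7, -0.2]
width: 21.5
grasp_force: 15.0
```

Emit:
step_arm(linear=[[-0.001,0,0.008],[-0.001,0,0.016],[-0.001,0,0.024],[-0.001,0,0.032],[-0.001,0,0.038],[-0.001,0,0.041],[-0.001,0,0.041],[-0.001,0,0.041]], rot=[[0,0,0],[0,0,0],[0,0,0],[0,0,0],[0,0,0],[0,0,0],[0,0,0],[0,0,0]], hand=[0,0,0,0,0,0,0,0])

```text
clock: 13.1
tool_pos: [457.7, -24.9, 111.3]
orientation: [[-0.996, -0.084, -0.001], [-0.084, 0.996, 0.0], [0.001, 0.001, -1.0]]
wrist_force: [0.7, 1.0, -0.0]
width: 21.1
grasp_force: 15.0
```

Emit:
step_arm(linear=[[0,0,0.001],[0,0,0.001],[0,0,0.001],[0,0,0.001],[0,0,-0.03],[0,0,-0.07],[0,0,-0.11],[0,0,-0.11]], rot=[[0,0,0],[0,0,0],[0,0,0],[0,0,0],[0,0,0],[0,0,0],[0,0,0],[0,0,0]], hand=[0,0.45,0.45,0.45,0.45,0.45,0.45,0.45])

```text
clock: 13.9
tool_pos: [461.9, -26.0, 227.7]
orientation: [[-0.996, -0.084, 0.011], [-0.084, 0.996, -0.003], [-0.011, -0.004, -1.0]]
wrist_force: [0.9, 0.1, 0.2]
width: 42.5
grasp_force: 0.0
```

```bash
python3 - <<'E'
from h import *
I,m=snap('w11'); J,_=snap('s11','side')
for st,c in blobs(I,(105,120,60),(125,255,255),150,4000): print(st,c.round(1),bp('wrist',*c,111,m).round(1))
for st,c in blobs(J,(105,120,60),(125,255,255),50,1200): print(st,c.round(1))
print(pj('side',[460.2,-24,106]))
plan([489.2,307.2,200],down(60))
E
```

```text
[623, 3, 17, 140, 1215] [633.9  92.3] [335.1 184.7 111. ]
[385, 220, 27, 29, 590] [398.  234.1] [453.3  32.3 111. ]
[314, 222, 24, 31, 559] [325.5 236.5] [460.2 -24.9 111. ]
[407, 230, 13, 14, 135] [412.8 236.5]
[400, 253, 13, 14, 151] [406.2 259.6]
[282, 338, 15, 18, 224] [289.  346.7]
[296, 367, 16, 18, 235] [303.5 375.4]
[311, 379, 17, 20, 264] [318.8 388.2]
[412.99664485 236.96731447]
now [458.4 -25.2 222.4] yaw_y 94.8 w 42.3 t 14.0 F [-0.5 -0.1 -0.4]
lin [-0.0584  0.3287  0.0223] rot [-2.00e-02  8.00e-02  3.48e+01]
```

Emit:
step_arm(linear=[[-0.007,0.042,0],[-0.014,0.084,0],[-0.021,0.126,0],[-0.029,0.168,0],[-0.037,0.21,0],[-0.045,0.252,0],[-0.053,0.294,0.01],[-0.0584,0.3287,0.0223]], rot=[[0,0,5],[0,0,10],[0,0,15],[0,0,20],[0,0,25],[0,0,30],[0,0,34.8],[0,0,34.8]], hand=[0.5,0.55,0.55,0.55,0.55,0.55,0.55,0.55])

```text
clock: 14.8
tool_pos: [487.5, 309.3, 196.9]
orientation: [[-0.866, 0.5, -0.004], [0.5, 0.866, -0.001], [0.003, -0.002, -1.0]]
wrist_force: [0.1, 0.2, -0.0]
width: 51.9
grasp_force: 0.0
```

Emit:
step_arm(linear=[[0,0,0],[0,0,0],[0,0,0],[0,0,0]], rot=[[0,0,0],[0,0,0],[0,0,0],[0,0,0]], hand=[0.55,0.55,0.55,0.55])

```text
clock: 15.2
tool_pos: [488.7, 306.2, 199.1]
orientation: [[-0.865, 0.501, -0.001], [0.501, 0.865, -0.0], [0.001, -0.001, -1.0]]
wrist_force: [0.1, -0.6, 0.8]
width: 51.5
grasp_force: 0.0
```

```bash
python3 - <<'E'
from h import *
I,m=snap('w12')
for st,c in blobs(I,(105,120,60),(125,255,255),150,4000): print(st,c.round(1),bp('wrist',*c,108,m).round(1))
plan([489,307.2,107],down(60))
E
```

```text
[310, 232, 30, 33, 758] [324.2 248.3] [489.  307.1 108. ]
[312, 269, 26, 30, 613] [324.3 282.9] [512.5 293.7 108. ]
[311, 324, 28, 32, 707] [324.5 339.5] [553.7 270.1 108. ]
now [488.9 306.3 199.5] yaw_y 59.9 w 51.6 t 15.25 F [ 0.1 -0.2  0.3]
lin [0.0003 0.0009 0.0925] rot [-0.01 -0.04 -0.1 ]
```

Emit:
step_arm(linear=[[0,0.001,0.04],[0,0.001,0.075],[0,0.001,0.0925],[0,0.001,0.0925],[0,0.001,0.0925],[0,0.001,0.0925],[0,0.001,0.0925],[0,0.001,0.0925]], rot=[[0,0,0],[0,0,0],[0,0,0],[0,0,0],[0,0,0],[0,0,0],[0,0,0],[0,0,0]], hand=[0.55,0.55,0.5,0.3,0,0,0,0])

```text
clock: 16.05
tool_pos: [490.4, 308.9, 108.7]
orientation: [[-0.866, 0.5, 0.002], [0.5, 0.866, 0.002], [-0.001, 0.003, -1.0]]
wrist_force: [0.5, -0.9, 3.6]
width: 21.4
grasp_force: 15.0
```

Emit:
step_arm(linear=[[0,0,0],[0,0,0],[0,0,-0.02],[0,0,-0.06],[0,0,-0.11],[0,0,-0.15],[0,0,-0.158],[0,0,-0.158]], rot=[[0,0,0],[0,0,0],[0,0,0],[0,0,0],[0,0,0],[0,0,0],[0,0,0],[0,0,0]], hand=[0,0,0,0,0,0,0,0])

```text
clock: 16.85
tool_pos: [490.0, 308.8, 266.6]
orientation: [[-0.866, 0.5, 0.003], [0.5, 0.866, 0.002], [-0.001, 0.003, -1.0]]
wrist_force: [0.1, -0.6, -0.0]
width: 21.7
grasp_force: 15.0
```

```bash
python3 - <<'E'
from h import *
I,m=snap('t13','top')
hs=cv2.inRange(cv2.cvtColor(I,cv2.COLOR_BGR2HSV),(8,150,100),(22,255,255))
k,_,st,ce=cv2.connectedComponentsWithStats(hs);print([(st[i].tolist(),ce[i].round(1).tolist()) for i in range(1,k) if st[i,4]>150])
plan([503.3,37.4,264],down(94.8))
E
```

```text
[([258, 185, 49, 45, 1153], [282.6, 208.1]), ([320, 265, 43, 38, 1062], [340.4, 282.4])]
now [488.8 308.2 264.1] yaw_y 60.01 w 21.3 t 16.9 F [-1.1 -0.2 -0.5]
lin [-0.148  -0.2273  0.    ] rot [-2.000e-02 -9.000e-02 -3.479e+01]
```

Emit:
step_arm(linear=[[-0.022,-0.034,0],[-0.044,-0.067,0],[-0.066,-0.1,0],[-0.088,-0.134,0],[-0.11,-0.168,0],[-0.132,-0.202,0],[-0.148,-0.227,0],[-0.148,-0.227,0]], rot=[[0,0,-5],[0,0,-10],[0,0,-15],[0,0,-20],[0,0,-25],[0,0,-30],[0,0,-34.8],[0,0,-34.8]], hand=[0,0,0,0,0,0,0,0])

```text
clock: 17.7
tool_pos: [502.1, 34.7, 261.1]
orientation: [[-0.997, -0.079, -0.008], [-0.079, 0.997, -0.0], [0.008, 0.0, -1.0]]
wrist_force: [-0.0, 0.8, 1.2]
width: 21.4
grasp_force: 15.0
```

Emit:
step_arm(linear=[[0,0,0],[0,0,0.02],[0,0,0.05],[0,0,0.075],[0,0,0.083],[0,0,0.083],[0,0,0.083],[0,0,0.083]], rot=[[0,0,0],[0,0,0],[0,0,0],[0,0,0],[0,0,0],[0,0,0],[0,0,0],[0,0,0]], hand=[0,0,0,0,0,0,0,0])

```text
clock: 18.5
tool_pos: [504.8, 38.0, 183.1]
orientation: [[-0.996, -0.084, 0.002], [-0.084, 0.996, 0.0], [-0.002, -0.0, -1.0]]
wrist_force: [0.6, -0.6, -0.3]
width: 21.4
grasp_force: 15.0
```

Emit:
step_arm(linear=[[0,0,0],[0,0,0],[0,0,0],[0,0,0],[0,0,0]], rot=[[0,0,0],[0,0,0],[0,0,0],[0,0,0],[0,0,0]], hand=[0,0,0,0,0])

```text
clock: 19.0
tool_pos: [503.7, 37.7, 181.6]
orientation: [[-0.997, -0.084, -0.001], [-0.084, 0.997, 0.0], [0.001, 0.0, -1.0]]
wrist_force: [0.4, -0.1, -0.2]
width: 21.5
grasp_force: 15.0
```

```bash
python3 - <<'E'
from h import *
plan([503.1,37.1,160],down(94.8))
I,m=snap('w14')
cv2.imwrite('pics/w14b.png',cv2.resize(I[120:320,190:456],(800,600),interpolation=cv2.INTER_CUBIC))
plan([503.1,37.1,160],down(94.8))
E
```

```text
now [503.7  37.7 181.6] yaw_y 94.79 w 21.5 t 19.0 F [ 0.4 -0.1 -0.2]
lin [ 0.0006 -0.0005  0.0216] rot [ 0.02 -0.06 -0.01]
now [503.6  37.7 181.5] yaw_y 94.79 w 21.3 t 19.05 F [ 0.7  0.1 -0.3]
lin [ 0.0006 -0.0005  0.0215] rot [ 0.02 -0.07 -0.01]
```

View pics/w14b.png

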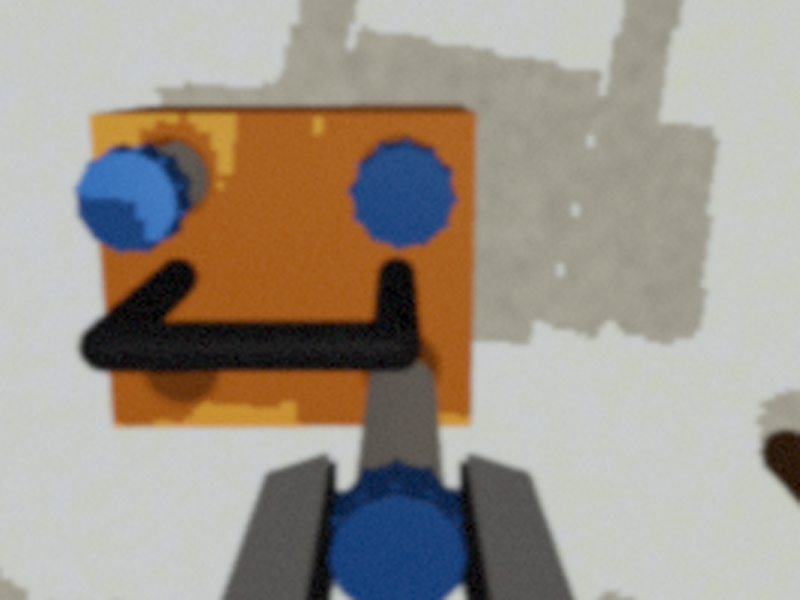

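```bash
python3 - <<'E'
from h import *
m=camera_model('wrist');s=state();p=s['tool_pos'];zb=p[2]-101+8.5
f=lambda x,y:(190+x/3.0075,120+y/3)
t,th,B=fitad([f(93,113),f(474,111),f(114,425),f(470,426)],[(-41,-48),(-41,48),(41,-48),(41,48)],m)
tt=bp('wrist',*f(403,389),zb,m);d=np.r_[B['b0'],0]-tt
print('tube',tt.round(1),'tool shift',(s['orientation'].T@d)[:2].round(2))
print('b0 px crop',(pj('wrist',[*B['b0'],68],m)-[190,120])*3,'b2',(pj('wrist',[*B['b2'],68],m)-[190,120])*3)
E
```

```text
adapter [482.4   6.7] yaw 4.88 res [[0.2, 1.0], [-0.1, -0.9], [-0.3, 0.4], [0.2, -0.5]]
{'b0': [504.9, 37.7], 'b1': [460.0, -24.3], 'b2': [509.8, -20.1], 'b3': [455.1, 33.4]}
tube [504.2  38.1  89. ] tool shift [-0.74 -0.52]
b0 px crop [399.67994361 368.105184  ] b2 [179.86105583 368.2635661 ]
```

Emit:
step_arm(linear=[[0,-0.0005,0.005],[0,-0.0005,0.01],[0,-0.0005,0.014],[0,-0.0005,0.018],[0,-0.0005,0.022],[0,-0.0005,0.026],[0,-0.0005,0.03],[0,-0.0005,0.03]], rot=[[0,0,0],[0,0,0],[0,0,0],[0,0,0],[0,0,0],[0,0,0],[0,0,0],[0,0,0]], hand=[0,0,0,0,0,0,0,0])

```text
clock: 19.85
tool_pos: [503.2, 37.3, 150.8]
orientation: [[-0.996, -0.084, -0.003], [-0.084, 0.996, 0.0], [0.003, 0.001, -1.0]]
wrist_force: [-1.3, -0.2, -0.6]
width: 21.5
grasp_force: 15.0
```

Emit:
step_arm(linear=[[0,0,0.008],[0,0,0.016],[0,0,0.024],[0,0,0.032],[0,0,0.038],[0,0,0.041],[0,0,0.041],[0,0,0.041]], rot=[[0,0,0],[0,0,0],[0,0,0],[0,0,0],[0,0,0],[0,0,0],[0,0,0],[0,0,0]], hand=[0,0,0,0,0,0,0,0])

```text
clock: 20.65
tool_pos: [504.0, 37.3, 110.8]
orientation: [[-0.996, -0.084, -0.001], [-0.084, 0.996, 0.0], [0.001, 0.0, -1.0]]
wrist_force: [-0.2, 0.8, 2.6]
width: 21.5
grasp_force: 15.0
```

Emit:
step_arm(linear=[[0,0,0],[0,0,0],[0,0,0],[0,0,0],[0,0,-0.03],[0,0,-0.07],[0,0,-0.11],[0,0,-0.11]], rot=[[0,0,0],[0,0,0],[0,0,0],[0,0,0],[0,0,0],[0,0,0],[0,0,0],[0,0,0]], hand=[0,0.45,0.45,0.45,0.45,0.45,0.45,0.45])

```text
clock: 21.45
tool_pos: [507.9, 36.8, 227.0]
orientation: [[-0.996, -0.084, 0.011], [-0.084, 0.996, -0.001], [-0.011, -0.002, -1.0]]
wrist_force: [1.2, 0.0, 0.7]
width: 42.1
grasp_force: 0.0
```

```bash
python3 - <<'E'
from h import *
J,_=snap('s15','side')
for st,c in blobs(J,(105,120,60),(125,255,255),50,1200): print(st,c.round(1))
print(pj('side',[505.5,38,106]))
plan([554.2,269.8,200],down(60))
E
```

```text
[407, 231, 13, 13, 135] [412.9 236.8]
[371, 245, 13, 14, 150] [377.  251.3]
[400, 253, 13, 14, 152] [406.2 259.6]
[282, 338, 15, 18, 224] [289.  346.7]
[296, 367, 16, 18, 234] [303.4 375.4]
[377.37062252 251.38477011]
now [506.1  37.  223.9] yaw_y 94.8 w 42.0 t 21.5 F [ 0.1 -0.4  0.5]
lin [-0.0673  0.228   0.0241] rot [ 0.04  0.35 34.8 ]
```

Emit:
step_arm(linear=[[-0.01,0.034,0],[-0.02,0.068,0],[-0.03,0.102,0],[-0.04,0.136,0],[-0.05,0.17,0],[-0.06,0.204,0.01],[-0.0673,0.228,0.0241],[-0.0673,0.228,0.0241]], rot=[[0,0,5],[0,0,10],[0,0,15],[0,0,20],[0,0,25],[0,0,30],[0,0,34.8],[0,0,34.8]], hand=[0.5,0.55,0.55,0.55,0.55,0.55,0.55,0.55])

```text
clock: 22.3
tool_pos: [549.1, 272.0, 191.6]
orientation: [[-0.868, 0.497, -0.009], [0.497, 0.868, -0.001], [0.007, -0.006, -1.0]]
wrist_force: [-0.4, -0.2, 0.2]
width: 51.5
grasp_force: 0.0
```

Emit:
step_arm(linear=[[0,0,0],[0,0,0],[0,0,0],[0,0,0]], rot=[[0,0,0],[0,0,0],[0,0,0],[0,0,0]], hand=[0.55,0.55,0.55,0.55])

```text
clock: 22.7
tool_pos: [552.1, 269.1, 197.1]
orientation: [[-0.865, 0.501, -0.0], [0.501, 0.865, 0.0], [0.0, 0.0, -1.0]]
wrist_force: [0.2, 1.2, -0.4]
width: 51.9
grasp_force: 0.0
```

```bash
python3 - <<'E'
from h import *
I,m=snap('w16')
for st,c in blobs(I,(105,120,60),(125,255,255),150,4000): print(st,c.round(1),bp('wrist',*c,108,m).round(1))
plan([554.2,269.9,107],down(60))
E
```

```text
[187, 0, 67, 38, 1286] [219.4  11.9] [388.9 290.3 108. ]
[311, 181, 28, 30, 661] [324.6 195.7] [519.  289.8 108. ]
[310, 236, 30, 32, 747] [324.6 252.1] [554.6 269.3 108. ]
[0, 277, 10, 24, 165] [  3.5 288.8] [459.5  47.4 108. ]
[37, 325, 20, 27, 364] [ 46.2 336.4] [505.9  48.2 108. ]
now [552.1 269.3 197.1] yaw_y 59.94 w 51.6 t 22.75 F [0.2 0.1 0. ]
lin [-0.0016  0.0016  0.0901] rot [ 0.02 -0.02 -0.06]
```

Emit:
step_arm(linear=[[-0.002,0.001,0.04],[-0.002,0.001,0.073],[-0.002,0.001,0.0902],[-0.002,0.001,0.0902],[-0.002,0.001,0.0902],[-0.002,0.001,0.0902],[-0.002,0.001,0.0902],[-0.002,0.001,0.0902]], rot=[[0,0,0],[0,0,0],[0,0,0],[0,0,0],[0,0,0],[0,0,0],[0,0,0],[0,0,0]], hand=[0.55,0.55,0.5,0.3,0,0,0,0])

```text
clock: 23.55
tool_pos: [555.3, 270.4, 108.3]
orientation: [[-0.866, 0.5, 0.002], [0.5, 0.866, 0.001], [-0.001, 0.002, -1.0]]
wrist_force: [-1.3, -0.7, 4.1]
width: 21.5
grasp_force: 15.0
```

Emit:
step_arm(linear=[[0,0,0],[0,0,0],[0,0,-0.02],[0,0,-0.06],[0,0,-0.11],[0,0,-0.15],[0,0,-0.158],[0,0,-0.158]], rot=[[0,0,0],[0,0,0],[0,0,0],[0,0,0],[0,0,0],[0,0,0],[0,0,0],[0,0,0]], hand=[0,0,0,0,0,0,0,0])

```text
clock: 24.35
tool_pos: [554.9, 270.3, 266.3]
orientation: [[-0.866, 0.5, 0.003], [0.5, 0.866, 0.002], [-0.002, 0.003, -1.0]]
wrist_force: [-0.2, -0.5, -0.4]
width: 21.4
grasp_force: 15.0
```

```bash
python3 - <<'E'
from h import *
I,m=snap('t17','top');snap('s17','side')
hs=cv2.inRange(cv2.cvtColor(I,cv2.COLOR_BGR2HSV),(8,150,100),(22,255,255))
k,_,st,ce=cv2.connectedComponentsWithStats(hs);print([(st[i].tolist(),ce[i].round(1).tolist()) for i in range(1,k) if st[i,4]>150])
plan([508.2,-20.5,264],down(94.8))
E
```

```text
[([258, 185, 49, 45, 1164], [282.5, 208.1]), ([314, 252, 44, 39, 976], [335.9, 271.0])]
now [552.9 269.6 261.9] yaw_y 60.0 w 21.4 t 24.45 F [0.1 0.3 0.1]
lin [-0.1064 -0.2735 -0.0016] rot [ -0.11  -0.26 -34.8 ]
```

The top view shows the adapter was knocked aside: its bounding box moved from (320,265) to (314,252). I look before going on.

```bash
python3 - <<'E'
from h import *
T=cv2.imread('pics/t17.png');S=cv2.imread('pics/s17.png')
out=np.hstack([cv2.resize(T[230:310,295:375],(400,400),interpolation=cv2.INTER_CUBIC),cv2.resize(S[200:310,340:450],(400,400),interpolation=cv2.INTER_CUBIC)])
cv2.imwrite('pics/c17.png',out)
for st,c in blobs(T,(105,120,60),(125,255,255),30,200): print(st,c.round(1),bp('top',*c,110).round(1))
for st,c in blobs(S,(105,120,60),(125,255,255),50,1200): print(st,c.round(1),bp('side',*c,108).round(1))
E
```

```text
[318, 256, 9, 10, 70] [322.1 260.2] [528.6  52.5 110. ]
[346, 275, 9, 10, 72] [350.1 279.8] [486.9 -10.3 110. ]
[320, 277, 9, 10, 77] [324.  281.6] [481.6  47.1 110. ]
[389, 230, 13, 13, 137] [395.  236.1] [489.6  -9.5 108. ]
[354, 245, 13, 14, 146] [360.2 251.6] [531.6  53.7 108. ]
[381, 252, 13, 14, 151] [387.3 258.7] [483.9  48.1 108. ]
[281, 270, 15, 21, 266] [288.  279.7] [613.8 164.1 108. ]
[296, 367, 16, 18, 237] [303.5 375.4] [515.7 301.4 108. ]
```

View pics/c17.png

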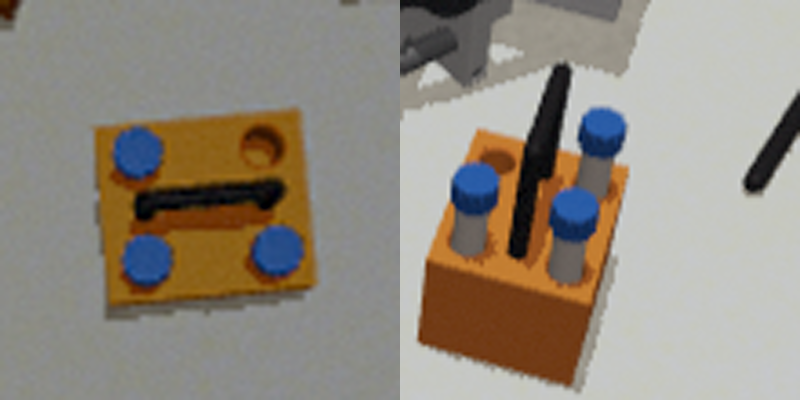

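Three tubes are still seated and bore2 (crop (262,145)) is empty. The adapter is now centred near (509,22), yaw about 6°.

```bash
python3 - <<'E'
from h import *
plan([537,-4.6,264],down(96))
E
```

```text
now [552.9 269.6 261.9] yaw_y 60.0 w 21.4 t 24.45 F [0.1 0.3 0.1]
lin [-0.1233 -0.2454 -0.0017] rot [ -0.11  -0.26 -36.  ]
```

Emit:
step_arm(linear=[[-0.017,-0.034,0],[-0.034,-0.068,0],[-0.051,-0.102,0],[-0.068,-0.136,0],[-0.086,-0.17,0],[-0.103,-0.205,0],[-0.123,-0.245,0],[-0.123,-0.245,0]], rot=[[0,0,-5],[0,0,-10],[0,0,-15],[0,0,-20],[0,0,-25],[0,0,-30],[0,0,-36],[0,0,-36]], hand=[0,0,0,0,0,0,0,0])

```text
clock: 25.25
tool_pos: [536.1, -8.2, 260.8]
orientation: [[-0.995, -0.099, -0.007], [-0.099, 0.995, -0.001], [0.007, -0.0, -1.0]]
wrist_force: [-0.1, 1.5, 0.1]
width: 21.9
grasp_force: 15.0
```

Emit:
step_arm(linear=[[0,0,0],[0,0,0.02],[0,0,0.05],[0,0,0.072],[0,0,0.08],[0,0,0.08],[0,0,0.08],[0,0,0.08]], rot=[[0,0,0],[0,0,0],[0,0,0],[0,0,0],[0,0,0],[0,0,0],[0,0,0],[0,0,0]], hand=[0,0,0,0,0,0,0,0])

```text
clock: 26.05
tool_pos: [539.0, -3.5, 185.7]
orientation: [[-0.994, -0.105, 0.001], [-0.105, 0.994, -0.0], [-0.001, -0.0, -1.0]]
wrist_force: [0.6, -0.2, -0.6]
width: 21.3
grasp_force: 15.0
```

Emit:
step_arm(linear=[[0,0,0],[0,0,0],[0,0,0],[0,0,0],[0,0,0],[0,0,0]], rot=[[0,0,0],[0,0,0],[0,0,0],[0,0,0],[0,0,0],[0,0,0]], hand=[0,0,0,0,0,0])

```text
clock: 26.65
tool_pos: [537.9, -3.8, 184.1]
orientation: [[-0.995, -0.104, -0.001], [-0.104, 0.995, 0.0], [0.001, 0.0, -1.0]]
wrist_force: [-0.2, 0.9, -0.4]
width: 21.4
grasp_force: 15.0
```

```bash
python3 - <<'E'
from h import *
I,m=snap('w18')
cv2.imwrite('pics/w18b.png',cv2.resize(I[120:320,230:496],(800,600),interpolation=cv2.INTER_CUBIC))
plan([537,-4.6,160],down(96))
for st,c in blobs(I,(105,120,60),(125,255,255),150,4000): print(st,c.round(1),bp('wrist',*c,110,m).round(1))
E
```

```text
now [537.9  -3.8 184.1] yaw_y 95.99 w 21.3 t 26.7 F [0.1 0.5 0. ]
lin [ 0.001  -0.0007  0.0241] rot [ 0.02 -0.08 -0.01]
[304, 168, 32, 34, 820] [319.5 184.7] [489.5 -11.6 110. ]
[390, 169, 36, 34, 927] [407.6 184.9] [483.7  45.2 110. ]
[388, 241, 34, 31, 796] [404.5 255.3] [531.1  51.1 110. ]
[299, 276, 46, 51, 1817] [321.8 301.7] [571.4  -1.5 110. ]
```

View pics/w18b.png

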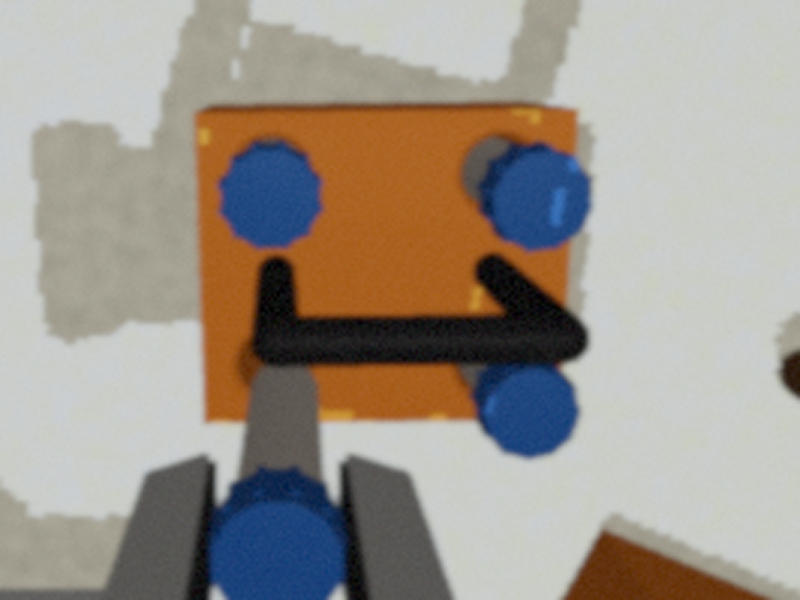

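```bash
python3 - <<'E'
from h import *
m=camera_model('wrist');s=state();p=s['tool_pos'];zb=p[2]-101+8.5
f=lambda x,y:(230+x/3.0075,120+y/3)
t,th,B=fitad([f(197,111),f(578,110),f(207,421)],[(-41,-48),(-41,48),(41,-48)],m)
tt=bp('wrist',*f(283,389),zb,m);d=np.r_[B['b2'],0]-tt
print('tube',tt.round(1),'shift',(s['orientation'].T@d)[:2].round(2),'b2 px',(pj('wrist',[*B['b2'],68],m)-[230,120])*3)
t,th,B=fitad([(319.5,184.7),(407.6,184.9),(404.5,255.3)],[(-25,-29),(-25,29),(25,29)],m,110)
d=np.r_[B['b2'],0]-tt;print('shift',(s['orientation'].T@d)[:2].round(2))
E
```

```text
adapter [511.   20.7] yaw 6.54 res [[-0.1, 0.2], [0.6, -0.7], [-0.5, 0.5]]
{'b0': [532.5, 52.4], 'b1': [489.4, -10.9], 'b2': [539.1, -5.2], 'b3': [482.8, 46.7]}
tube [538.4  -3.2  91.6] shift [-0.59 -2.07] b2 px [274.1165453  364.89383742]
adapter [510.8  19.6] yaw 6.8 res [[0.1, 0.6], [1.1, -0.3], [-1.1, -0.3]]
{'b0': [532.2, 51.4], 'b1': [489.4, -12.2], 'b2': [539.1, -6.2], 'b3': [482.6, 45.4]}
shift [-0.47 -3.09]
```

Emit:
step_arm(linear=[[-0.0003,-0.0021,0],[-0.0003,-0.0021,0.006],[-0.0003,-0.0021,0.012],[-0.0003,-0.0021,0.016],[-0.0003,-0.0021,0.02],[-0.0003,-0.0021,0.025],[-0.0003,-0.0021,0.03],[-0.0003,-0.0021,0.03]], rot=[[0,0,0],[0,0,0],[0,0,0],[0,0,0],[0,0,0],[0,0,0],[0,0,0],[0,0,0]], hand=[0,0,0,0,0,0,0,0])

```text
clock: 27.5
tool_pos: [537.8, -5.7, 153.1]
orientation: [[-0.995, -0.105, -0.003], [-0.105, 0.995, 0.0], [0.003, 0.001, -1.0]]
wrist_force: [0.1, 0.8, -0.2]
width: 21.7
grasp_force: 15.0
```

In the bore with no contact force, so I continue to the floor.

Emit:
step_arm(linear=[[0,0,0.008],[0,0,0.016],[0,0,0.024],[0,0,0.032],[0,0,0.038],[0,0,0.042],[0,0,0.042],[0,0,0.042]], rot=[[0,0,0],[0,0,0],[0,0,0],[0,0,0],[0,0,0],[0,0,0],[0,0,0],[0,0,0]], hand=[0,0,0,0,0,0,0,0])

```text
clock: 28.3
tool_pos: [538.4, -5.8, 112.1]
orientation: [[-0.995, -0.105, -0.001], [-0.105, 0.995, 0.0], [0.001, 0.0, -1.0]]
wrist_force: [0.0, -1.1, -0.2]
width: 21.0
grasp_force: 15.0
```

Emit:
step_arm(linear=[[0,0,0.001],[0,0,0.001],[0,0,0.001],[0,0,0.001],[0,0,-0.03],[0,0,-0.07],[0,0,-0.12],[0,0,-0.12]], rot=[[0,0,0],[0,0,0],[0,0,0],[0,0,0],[0,0,0],[0,0,0],[0,0,0],[0,0,0]], hand=[0,0.45,0.45,0.45,0.45,0.45,0.45,0.45])

```text
clock: 29.1
tool_pos: [543.6, -6.6, 240.8]
orientation: [[-0.994, -0.105, 0.015], [-0.105, 0.995, -0.002], [-0.014, -0.004, -1.0]]
wrist_force: [1.0, 0.5, 0.7]
width: 42.6
grasp_force: 0.0
```

```bash
python3 - <<'E'
from h import *
J,_=snap('s19','side')
for st,c in blobs(J,(105,120,60),(125,255,255),50,1200): print(st,c.round(1),bp('side',*c,108).round(1))
# handle seen from the side camera & top: dark blob near the adapter
T,_=snap('t19','top')
for st,c in blobs(T,(105,120,60),(125,255,255),30,200): print(st,c.round(1),bp('top',*c,110).round(1))
p=np.array([509.3,20.2,230]);plan(p,down(6.3))
print(state()['qpos'].round(1))
E
```

```text
[362, 223, 12, 14, 130] [367.6 229.3] [539.9  -3.3 108. ]
[389, 230, 13, 13, 136] [395.  236.2] [489.5  -9.3 108. ]
[354, 245, 13, 14, 145] [360.4 251.7] [531.2  53.8 108. ]
[381, 252, 14, 14, 153] [387.5 258.7] [483.7  48.  108. ]
[296, 367, 16, 18, 235] [303.5 375.4] [515.7 301.4 108. ]
[214, 258, 9, 10, 74] [218.  262.4] [517.7 282.8 110. ]
[346, 276, 9, 9, 63] [350.1 279.8] [486.9 -10.3 110. ]
now [539.6  -6.  234.1] yaw_y 96.0 w 42.1 t 29.2 F [-1.   1.3 -0.6]
lin [0.0275 0.0292 0.004 ] rot [ 0.1   0.16 89.7 ]
[  -9.8    7.1   93.     0.    79.7 -105.8]
```

All four caps form a proper 50×58 mm rectangle at seated height. Next, turn 90° and take the handle.

Emit:
step_arm(linear=[[0.004,0.004,0],[0.008,0.008,0],[0.012,0.012,0],[0.016,0.016,0],[0.02,0.02,0],[0.024,0.024,0],[0.0265,0.0285,0],[0.0265,0.0285,0]], rot=[[0,0,8],[0,0,16],[0,0,24],[0,0,32],[0,0,40],[0,0,48],[0,0,56],[0,0,64]], hand=[0.45,0.45,0.45,0.45,0.45,0.45,0.45,0.45])

```text
clock: 30.0
tool_pos: [507.2, 20.4, 229.6]
orientation: [[-0.525, 0.851, -0.006], [0.851, 0.525, 0.001], [0.004, -0.005, -1.0]]
wrist_force: [-0.5, -0.5, 0.4]
width: 42.3
grasp_force: 0.0
```

Emit:
step_arm(linear=[[0,0,0],[0,0,0],[0,0,0],[0,0,0],[0,0,0],[0,0,0],[0,0,0],[0,0,0]], rot=[[0,0,8],[0,0,16],[0,0,24],[0,0,25.6],[0,0,25.6],[0,0,25.6],[0,0,25.6],[0,0,25.6]], hand=[0.45,0.45,0.45,0.45,0.45,0.45,0.45,0.45])

```text
clock: 30.8
tool_pos: [509.2, 19.8, 232.1]
orientation: [[-0.112, 0.994, -0.001], [0.994, 0.112, 0.0], [0.0, -0.001, -1.0]]
wrist_force: [0.1, 0.1, 0.0]
width: 42.5
grasp_force: 0.0
```

```bash
python3 - <<'E'
from h import *
I,m=snap('w20')
for st,c in blobs(I,(105,120,60),(125,255,255),150,4000): print(st,c.round(1),bp('wrist',*c,110,m).round(1))
k=cv2.inRange(I,(0,0,0),(45,45,45))
plan([510.3,20.2,145],down(6.4))
E
```

```text
[341, 187, 27, 28, 557] [354.2 200.7] [531.6  52.6 110. ]
[281, 188, 27, 28, 550] [294.1 201.4] [484.4  46.7 110. ]
[282, 256, 25, 28, 538] [294.4 269.4] [490.  -10.2 110. ]
[343, 256, 25, 28, 520] [354.1 269.2] [539.4  -4.4 110. ]
now [509.2  19.8 232.2] yaw_y 6.43 w 42.3 t 30.85 F [ 0.1 -0.6 -0.1]
lin [0.0003 0.0012 0.0872] rot [-0.07 -0.02  0.03]
```

View pics/w20.png

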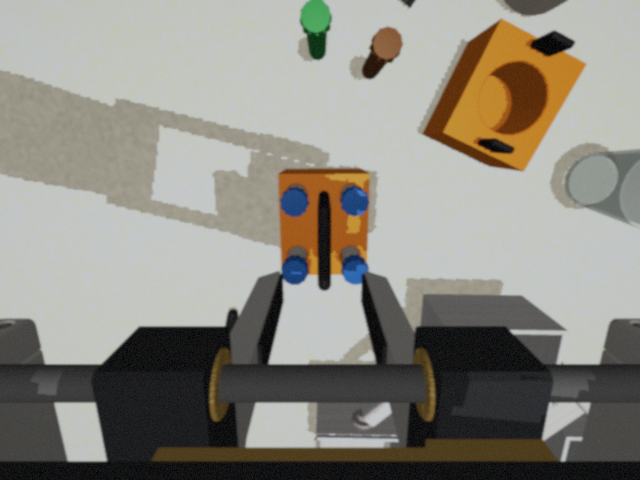

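The bar runs vertically at column 324 between the fingers, centred and aligned. Descending and gripping.

Emit:
step_arm(linear=[[0,0.001,0.03],[0,0.001,0.055],[0,0.001,0.075],[0,0.001,0.086],[0,0.001,0.086],[0,0.001,0.086],[0,0.001,0.086],[0,0.001,0.086]], rot=[[0,0,0],[0,0,0],[0,0,0],[0,0,0],[0,0,0],[0,0,0],[0,0,0],[0,0,0]], hand=[0.45,0.45,0.45,0.45,0.45,0.3,0.15,0], newtons=40)

```text
clock: 31.65
tool_pos: [511.1, 19.8, 147.5]
orientation: [[-0.112, 0.994, 0.001], [0.994, 0.112, -0.0], [-0.0, 0.001, -1.0]]
wrist_force: [-0.4, -0.0, 0.4]
width: 21.8
grasp_force: 0.0
```

Emit:
step_arm(linear=[[0,0,0],[0,0,0],[0,0,0],[0,0,0]], rot=[[0,0,0],[0,0,0],[0,0,0],[0,0,0]], hand=[0,0,0,0])

```text
clock: 32.05
tool_pos: [510.5, 19.8, 146.9]
orientation: [[-0.112, 0.994, -0.0], [0.994, 0.112, 0.0], [0.0, -0.0, -1.0]]
wrist_force: [-1.2, -0.3, 3.8]
width: 8.9
grasp_force: 40.0
```

Emit:
step_arm(linear=[[0,0,-0.005],[0,0,-0.02],[0,0,-0.05],[0,0,-0.085],[0,0,-0.12],[0,0,-0.15],[0,0,-0.172],[0,0,-0.172]], rot=[[0,0,0],[0,0,0],[0,0,0],[0,0,0],[0,0,0],[0,0,0],[0,0,0],[0,0,0]], hand=[0,0,0,0,0,0,0,0])

```text
clock: 32.85
tool_pos: [511.7, 19.7, 321.0]
orientation: [[-0.111, 0.994, 0.004], [0.994, 0.111, -0.0], [-0.001, 0.004, -1.0]]
wrist_force: [1.1, 0.3, -3.6]
width: 8.6
grasp_force: 40.0
```

```bash
python3 - <<'E'
from h import *
plan([572,-325,318],down(5))
E
```

```text
now [511.7  19.7 321. ] yaw_y 6.4 w 8.6 t 32.85 F [ 1.1  0.3 -3.6]
lin [-0.3493  0.0215  0.0034] rot [0.24 0.05 1.4 ]
```

Emit:
step_arm(linear=[[-0.015,0.001,0],[-0.04,0.003,0],[-0.07,0.005,0],[-0.1,0.007,0],[-0.13,0.009,0],[-0.16,0.011,0],[-0.19,0.013,0],[-0.22,0.014,0]], rot=[[0,0,0],[0,0,0],[0,0,0],[0,0,0.5],[0,0,0.8],[0,0,1],[0,0,1.2],[0,0,1.4]], hand=[0,0,0,0,0,0,0,0])

```text
clock: 33.65
tool_pos: [547.2, -199.0, 314.1]
orientation: [[-0.086, 0.996, -0.007], [0.996, 0.086, 0.003], [0.003, -0.007, -1.0]]
wrist_force: [-0.6, 0.5, -4.2]
width: 8.8
grasp_force: 40.0
```

Emit:
step_arm(linear=[[-0.03,0.002,0],[-0.06,0.004,0],[-0.09,0.006,0],[-0.115,0.007,0],[-0.129,0.007,0],[-0.129,0.007,0],[-0.129,0.007,0],[-0.129,0.007,0]], rot=[[0,0,0],[0,0,0],[0,0,0],[0,0,0],[0,0,0],[0,0,0],[0,0,0],[0,0,0]], hand=[0,0,0,0,0,0,0,0])

```text
clock: 34.45
tool_pos: [566.8, -323.7, 317.6]
orientation: [[-0.088, 0.996, -0.002], [0.996, 0.088, 0.002], [0.002, -0.002, -1.0]]
wrist_force: [0.3, -0.0, -3.7]
width: 8.5
grasp_force: 40.0
```

Emit:
step_arm(linear=[[0,0,0],[0,0,0],[0,0,0],[0,0,0],[0,0,0]], rot=[[0,0,0],[0,0,0],[0,0,0],[0,0,0],[0,0,0]], hand=[0,0,0,0,0])

```text
clock: 34.95
tool_pos: [567.0, -324.9, 318.2]
orientation: [[-0.087, 0.996, -0.001], [0.996, 0.087, 0.0], [0.0, -0.001, -1.0]]
wrist_force: [0.5, -0.1, -4.0]
width: 8.8
grasp_force: 40.0
```

```bash
python3 - <<'E'
from h import *
I,m=snap('w21')
plan([572,-221,318],down(5)); print(state()['qpos'].round(1))
for z in(117,):print([pj('wrist',[x,y,z],m).round(0).tolist() for x,y in[(616,-163),(623,-272),(534,-278),(522,-173)]])
cv2.imwrite('pics/w21b.png',cv2.resize(I[0:300,160:560],(800,600),interpolation=cv2.INTER_CUBIC))
E
```

```text
now [ 567.  -325.   318.2] yaw_y 5.0 w 9.0 t 35.0 F [-1.3  0.4 -4. ]
lin [0.1032 0.0141 0.0002] rot [-0.07 -0.01  0.  ]
[-37.4  18.6  69.3  -0.   92.1 -42.4]
[[391.0, 49.0], [382.0, 170.0], [292.0, 168.0], [287.0, 51.0]]
```

View pics/w21b.png

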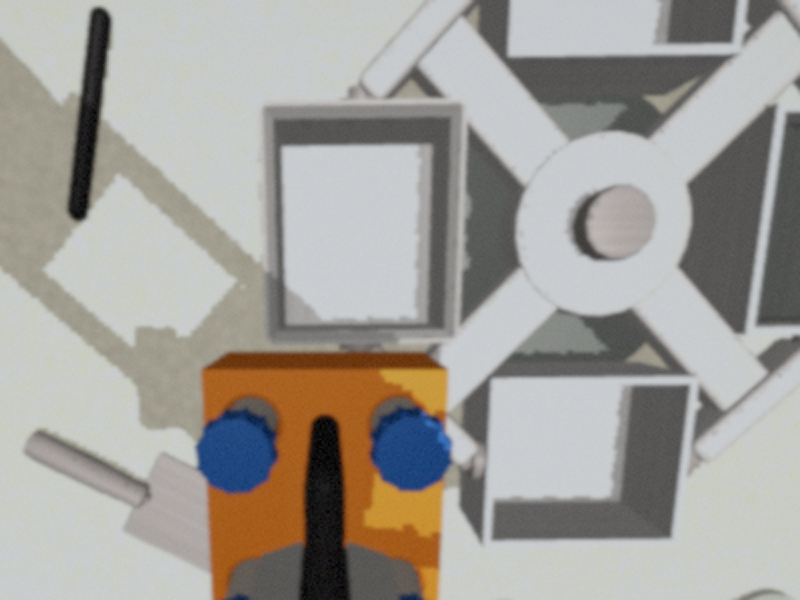

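```bash
python3 - <<'E'
from h import *
g=cv2.GaussianBlur(cv2.cvtColor(cv2.imread('pics/w21.png'),cv2.COLOR_BGR2GRAY),(0,0),0.8).astype(int)
for v in(65,85,105,125,145,160): print('L',v,g[v,288:304].tolist(),'R',g[v,372:396].tolist())
for u in(305,320,335,350,365): print('T',u,g[46:74,u].tolist(),'B',g[156:178,u].tolist())
E
```

```text
L 65 [199, 195, 187, 175, 161, 151, 146, 139, 124, 106, 93, 87, 86, 85, 85, 85] R [85, 85, 85, 85, 84, 83, 83, 83, 84, 85, 86, 89, 101, 118, 132, 138, 141, 147, 160, 173, 172, 152, 124, 112]
L 85 [201, 199, 194, 185, 171, 157, 148, 142, 132, 117, 105, 110, 135, 169, 191, 201] R [168, 166, 157, 138, 114, 96, 88, 86, 84, 85, 87, 94, 107, 123, 134, 139, 144, 156, 170, 173, 157, 130, 107, 96]
L 105 [202, 198, 193, 185, 175, 162, 152, 146, 138, 123, 108, 102, 117, 148, 177, 195] R [165, 160, 147, 125, 104, 91, 87, 86, 86, 87, 92, 104, 122, 134, 139, 143, 152, 166, 176, 174, 163, 148, 133, 117]
L 125 [201, 201, 198, 193, 184, 171, 157, 149, 143, 133, 117, 104, 108, 135, 169, 191] R [161, 151, 132, 110, 93, 86, 85, 85, 86, 91, 101, 117, 130, 137, 141, 148, 161, 172, 173, 160, 137, 114, 98, 91]
L 145 [158, 157, 154, 149, 141, 131, 121, 114, 108, 105, 98, 91, 90, 101, 122, 147] R [154, 140, 119, 101, 91, 86, 85, 85, 87, 94, 107, 122, 132, 138, 143, 155, 168, 168, 149, 119, 98, 91, 88, 87]
L 160 [156, 156, 156, 152, 146, 137, 126, 116, 110, 106, 101, 94, 89, 95, 113, 134] R [140, 126, 108, 94,
[... 631 characters left out ...]
, 146, 138, 136, 135, 132, 122, 104, 89, 83, 82, 83, 84, 84, 84, 84, 85, 87, 94, 115, 149, 181] B [203, 201, 191, 176, 160, 143, 123, 109, 108, 116, 121, 122, 123, 126, 128, 124, 115, 107, 101, 93, 81, 72]
T 350 [195, 186, 178, 177, 181, 177, 161, 144, 137, 136, 135, 130, 118, 101, 88, 85, 85, 86, 85, 85, 85, 85, 85, 87, 94, 115, 149, 181] B [203, 200, 191, 176, 158, 139, 119, 110, 115, 125, 128, 126, 126, 129, 131, 130, 128, 126, 123, 112, 92, 75]
T 365 [159, 162, 168, 178, 184, 178, 160, 144, 137, 136, 135, 129, 116, 100, 90, 86, 85, 86, 86, 86, 85, 85, 86, 88, 98, 123, 158, 185] B [202, 198, 189, 174, 158, 140, 120, 110, 120, 137, 147, 153, 161, 172, 179, 176, 168, 159, 148, 129, 102, 79]
```

```bash
python3 - <<'E'
from h import *
m=camera_model('wrist')
for nm,z,L,R,T,Bm in(('in',110,[(296.9,65),(297.5,105),(298.2,125)],[(385,65),(384.6,85),(383.5,105),(382.8,125),(382.5,145),(381.8,160)],[(305,59),(320,58.8),(335,58.5),(350,58.3),(365,58.2)],[(305,165.7),(320,165.3),(335,164.8),(350,164.2)]),
 ('out',117,[(291.5,65),(292.2,85),(292.8,105),(293.6,125)],[(393.7,65),(392.9,85),(392.2,125),(391,145),(389.8,160)],[(305,52.7),(320,52.4)],[(305,176.2),(320,175.8)])):
    P=[np.array([bp('wrist',*q,z,m)[:2] for q in S]) for S in(L,R,T,Bm)]
    yL=np.polyfit(P[0][:,1],P[0][:,0],1);yR=np.polyfit(P[1][:,1],P[1][:,0],1)
    xT=np.polyfit(P[2][:,0],P[2][:,1],1);xB=np.polyfit(P[3][:,0],P[3][:,1],1)
    print(nm,'slopes deg',[np.degrees(np.arctan(a[0])).round(2) for a in(yL,yR,xT,xB)])
    l,r,t,b=[p.mean(0) for p in P]; 
    a=np.radians(5.0); ex=np.array([np.cos(a),np.sin(a)]);ey=np.array([-np.sin(a),np.cos(a)])
    print('width',((r-l)@ex).round(1),'len',((t-b)@ey).round(1),'centre',(ex*((l+r)@ex)/2+ey*((t+b)@ey)/2).round(1))
s=state();print(s['tool_pos'].round(1))
# hub
print('hub',bp('wrist',160+603/2,222/2,125,m).round(1))
# adapter top face in the gripper: crop corners (204,369),(447,367)
for q in[(204,369),(447,367)]: print('ad',bp('wrist',160+q[0]/2,q[1]/2,s['tool_pos'][2]-75-2,m).round(1))
E
```

```text
in slopes deg [np.float64(-5.3), np.float64(-5.58), np.float64(5.77), np.float64(6.93)]
width 83.2 len 97.8 centre [ 576.6 -222.3]
out slopes deg [np.float64(-5.93), np.float64(-5.74), np.float64(6.08), np.float64(6.56)]
width 94.6 len 111.7 centre [ 578.3 -225.6]
[ 567.  -325.   318.2]
hub [ 687.7 -211.2  125. ]
ad [ 524.2 -280.6  241.2]
ad [ 603.4 -273.   241.2]
```

```bash
python3 - <<'E'
from h import *
plan([575.7,-222.9,280],down(5.6))
E
```

```text
now [ 567.  -325.   318.2] yaw_y 5.0 w 9.0 t 35.0 F [-1.3  0.4 -4. ]
lin [0.101  0.0177 0.0382] rot [-0.07 -0.01 -0.6 ]
```

Emit:
step_arm(linear=[[0.015,0.003,0],[0.04,0.007,0],[0.065,0.012,0],[0.088,0.016,0],[0.101,0.0177,0.005],[0.101,0.0177,0.02],[0.101,0.0177,0.038],[0.101,0.0177,0.038]], rot=[[0,0,0],[0,0,0],[0,0,-0.3],[0,0,-0.6],[0,0,-0.6],[0,0,-0.6],[0,0,-0.6],[0,0,-0.6]], hand=[0,0,0,0,0,0,0,0])

```text
clock: 35.8
tool_pos: [573.4, -222.5, 275.3]
orientation: [[-0.097, 0.995, -0.009], [0.995, 0.097, 0.003], [0.004, -0.008, -1.0]]
wrist_force: [-1.0, 0.0, -3.8]
width: 8.8
grasp_force: 40.0
```

Emit:
step_arm(linear=[[0,0,0],[0,0,0],[0,0,0],[0,0,0],[0,0,0],[0,0,0],[0,0,0]], rot=[[0,0,0],[0,0,0],[0,0,0],[0,0,0],[0,0,0],[0,0,0],[0,0,0]], hand=[0,0,0,0,0,0,0])

```text
clock: 36.5
tool_pos: [575.8, -222.9, 280.2]
orientation: [[-0.098, 0.995, -0.001], [0.995, 0.098, 0.0], [0.0, -0.001, -1.0]]
wrist_force: [0.3, -0.0, -4.4]
width: 8.7
grasp_force: 40.0
```

```bash
python3 - <<'E'
from h import *
plan([575.7,-222.9,260],down(5.6))
I,m=snap('w22');J,_=snap('s22','side');T,_=snap('t22','top')
plan([575.7,-222.9,260],down(5.6))
out=np.zeros((600,800,3),np.uint8)
out[:300,:400]=cv2.resize(I[130:280,220:420],(400,300),interpolation=cv2.INTER_CUBIC)
out[:300,400:]=cv2.resize(T[185:275,390:510],(400,300),interpolation=cv2.INTER_CUBIC)
out[300:,:400]=cv2.resize(J[90:240,300:500],(400,300),interpolation=cv2.INTER_CUBIC)
out[300:,400:]=cv2.resize(J[130:205,350:450],(400,300),interpolation=cv2.INTER_CUBIC)
cv2.imwrite('pics/c22.png',out)
E
```

```text
now [ 575.8 -222.9  280.2] yaw_y 5.6 w 8.7 t 36.5 F [ 0.3 -0.  -4.4]
lin [ 0.     -0.      0.0202] rot [-0.06 -0.01 -0.  ]
now [ 575.7 -222.9  280.1] yaw_y 5.6 w 8.6 t 36.65 F [-0.1  1.  -4.2]
lin [0.     0.     0.0201] rot [-0.07 -0.02  0.  ]
```

View pics/c22.png

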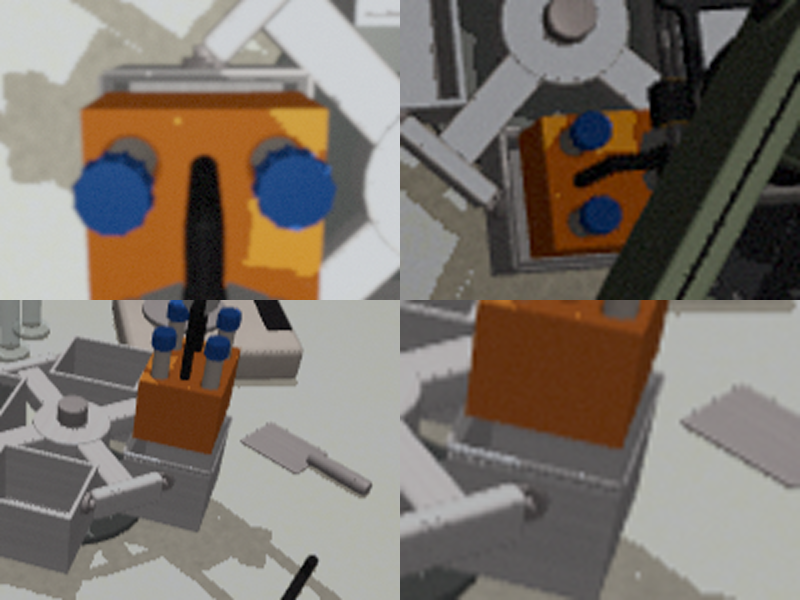

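The adapter hovers squarely above the bucket mouth, with all four caps seated. Lowering in stages with the force watched.

Emit:
step_arm(linear=[[0,0,0.005],[0,0,0.01],[0,0,0.015],[0,0,0.019],[0,0,0.023],[0,0,0.026],[0,0,0.03],[0,0,0.03]], rot=[[0,0,0],[0,0,0],[0,0,0],[0,0,0],[0,0,0],[0,0,0],[0,0,0],[0,0,0]], hand=[0,0,0,0,0,0,0,0])

```text
clock: 37.45
tool_pos: [575.4, -222.7, 249.2]
orientation: [[-0.098, 0.995, -0.002], [0.995, 0.098, 0.001], [0.001, -0.002, -1.0]]
wrist_force: [1.6, 0.2, -3.9]
width: 8.9
grasp_force: 40.0
```

Emit:
step_arm(linear=[[0,0,0.005],[0,0,0.01],[0,0,0.015],[0,0,0.02],[0,0,0.025],[0,0,0.03],[0,0,0.034],[0,0,0.034]], rot=[[0,0,0],[0,0,0],[0,0,0],[0,0,0],[0,0,0],[0,0,0],[0,0,0],[0,0,0]], hand=[0,0,0,0,0,0,0,0])

```text
clock: 38.25
tool_pos: [575.2, -222.7, 215.1]
orientation: [[-0.098, 0.995, -0.003], [0.995, 0.098, 0.001], [0.001, -0.003, -1.0]]
wrist_force: [-1.0, -0.5, -4.3]
width: 8.5
grasp_force: 40.0
```

Emit:
step_arm(linear=[[0,0,0.005],[0,0,0.01],[0,0,0.015],[0,0,0.02],[0,0,0.024],[0,0,0.026],[0,0,0.028],[0,0,0.028]], rot=[[0,0,0],[0,0,0],[0,0,0],[0,0,0],[0,0,0],[0,0,0],[0,0,0],[0,0,0]], hand=[0,0,0,0,0,0,0,0])

```text
clock: 39.05
tool_pos: [575.5, -222.9, 187.8]
orientation: [[-0.098, 0.995, -0.002], [0.995, 0.098, 0.0], [0.001, -0.002, -1.0]]
wrist_force: [0.6, -0.4, -4.2]
width: 8.6
grasp_force: 40.0
```

Expected floor is at a TCP height of about 186 mm, so I ease down the rest.

Emit:
step_arm(linear=[[0,0,0.001],[0,0,0.0015],[0,0,0.002],[0,0,0.0025],[0,0,0.003],[0,0,0.003],[0,0,0.003]], rot=[[0,0,0],[0,0,0],[0,0,0],[0,0,0],[0,0,0],[0,0,0],[0,0,0]], hand=[0,0,0,0,0,0,0])

```text
clock: 39.75
tool_pos: [576.0, -223.1, 186.0]
orientation: [[-0.098, 0.995, -0.0], [0.995, 0.098, -0.0], [-0.0, -0.0, -1.0]]
wrist_force: [-0.6, 0.6, 1.1]
width: 8.7
grasp_force: 40.0
```

Emit:
step_arm(linear=[[0,0,0],[0,0,0],[0,0,0],[0,0,0],[0,0,0],[0,0,0],[0,0,0]], rot=[[0,0,0],[0,0,0],[0,0,0],[0,0,0],[0,0,0],[0,0,0],[0,0,0]], hand=[0.25,0.25,0.25,0.25,0.25,0.25,0.25], newtons=20)

```text
clock: 40.45
tool_pos: [575.6, -222.9, 185.1]
orientation: [[-0.098, 0.995, -0.001], [0.995, 0.098, 0.0], [0.0, -0.001, -1.0]]
wrist_force: [0.8, -0.2, 0.4]
width: 23.4
grasp_force: 0.0
```

```bash
python3 - <<'E'
from h import *
I,m=snap('w23');J,_=snap('s23','side')
s=state();print(s['tool_pos'].round(1),s['width'],s['wrist_force'].round(1),s['qpos'].round(1))
for st,c in blobs(I,(105,120,60),(125,255,255),150,4000): print(st,c.round(1),bp('wrist',*c,149,m).round(1))
for st,c in blobs(J,(105,120,60),(125,255,255),50,1200): print(st,c.round(1))
a=np.radians(5.8);R=np.array([[np.cos(a),-np.sin(a)],[np.sin(a),np.cos(a)]])
for v in((25,29),(-25,-29),(25,-29),(-25,29)): print(v,pj('side',[*(R@v+[577,-222.2]),147]).round(1))
E
```

```text
[ 575.6 -223.   185.1] 23.591268099636054 [-0.3 -0.9  0.1] [-29.2  19.   84.5  -0.   76.6 -34.8]
[258, 205, 39, 41, 1234] [277.1 225.3] [ 548.4 -195.5  149. ]
[347, 205, 40, 41, 1227] [366.1 225.2] [ 597.7 -190.5  149. ]
[378, 130, 11, 11, 52] [381.6 136.6]
[401, 136, 11, 10, 81] [406.5 140.8]
[371, 145, 11, 12, 108] [375.9 150.2]
[395, 150, 11, 12, 104] [400.2 155.3]
[296, 367, 16, 18, 233] [303.4 375.4]
(25, 29) [375.8 149.4]
(-25, -29) [405.6 139.7]
(25, -29) [382.7 134.8]
(-25, 29) [399.6 154.7]
```

The caps match the seated prediction within about 1 px, so the adapter is on the floor and the bucket hangs level. Regrip, then swing along the arc.

Emit:
step_arm(linear=[[0,0,0],[0,0,0],[0,0,0],[0,0,0],[0,0,0],[0,0,0]], rot=[[0,0,0],[0,0,0],[0,0,0],[0,0,0],[0,0,0],[0,0,0]], hand=[0,0,0,0,0,0], newtons=20)

```text
clock: 41.15
tool_pos: [575.6, -222.9, 185.1]
orientation: [[-0.098, 0.995, -0.001], [0.995, 0.098, 0.0], [0.0, -0.001, -1.0]]
wrist_force: [0.1, 0.1, -1.2]
width: 9.2
grasp_force: 20.0
```

Emit:
step_arm(linear=[[0,0.0031,0.0001],[0,0.0063,0.0002],[0,0.0094,0.0005],[0,0.0126,0.0009],[0,0.0157,0.0014],[0,0.0188,0.002],[0,0.0188,0.002]], rot=[[2,0,0],[4,0,0],[6,0,0],[8,0,0],[10,0,0],[12,0,0],[12,0,0]], hand=[0,0,0,0,0,0,0])

```text
clock: 41.85
tool_pos: [595.2, -221.0, 183.0]
orientation: [[-0.098, 0.973, -0.208], [0.995, 0.096, -0.021], [0.0, -0.209, -0.978]]
wrist_force: [-0.7, -0.6, 2.3]
width: 9.5
grasp_force: 20.0
```

Emit:
step_arm(linear=[[0,0.0031,0.0001],[0,0.0063,0.0002],[0,0.0094,0.0005],[0,0.0126,0.0009],[0,0.0157,0.0014],[0,0.0188,0.002],[0,0.0218,0.0027],[0,0.0218,0.0027]], rot=[[2,0,0],[4,0,0],[6,0,0],[8,0,0],[10,0,0],[12,0,0],[14,0,0],[14,0,0]], hand=[0,0,0,0,0,0,0,0])

```text
clock: 42.65
tool_pos: [615.6, -219.0, 175.9]
orientation: [[-0.098, 0.894, -0.437], [0.995, 0.088, -0.043], [0.0, -0.439, -0.899]]
wrist_force: [0.2, 1.2, 3.0]
width: 9.3
grasp_force: 20.0
```

Emit:
step_arm(linear=[[0,0.0031,0.0001],[0,0.0063,0.0002],[0,0.0094,0.0005],[0,0.0126,0.0009],[0,0.0157,0.0014],[0,0.0188,0.002],[0,0.0202,0.0023],[0,0.0202,0.0023]], rot=[[2,0,0],[4,0,0],[6,0,0],[8,0,0],[10,0,0],[12,0,0],[13,0,0],[13,0,0]], hand=[0,0,0,0,0,0,0,0])

```text
clock: 43.45
tool_pos: [632.4, -217.4, 165.3]
orientation: [[-0.098, 0.773, -0.627], [0.995, 0.076, -0.062], [-0.0, -0.63, -0.777]]
wrist_force: [0.8, 0.0, 4.3]
width: 9.7
grasp_force: 20.0
```

Emit:
step_arm(linear=[[0,0,0],[0,0,0],[0,0,0],[0,0,0],[0,0,0],[0,0,0],[0,0,0],[0,0,0]], rot=[[0,0,0],[0,0,0],[0,0,0],[0,0,0],[0,0,0],[0,0,0],[0,0,0],[0,0,0]], hand=[0,0,0,0,0,0,0,0])

```text
clock: 44.25
tool_pos: [632.2, -217.5, 165.5]
orientation: [[-0.098, 0.773, -0.627], [0.995, 0.076, -0.062], [-0.0, -0.63, -0.777]]
wrist_force: [1.8, 0.1, 5.2]
width: 8.9
grasp_force: 20.0
```

```bash
python3 - <<'E'
from h import *
I,m=snap('w24');J,_=snap('s24','side');T,_=snap('t24','top')
print(state()['qpos'].round(1))
for st,c in blobs(J,(105,120,60),(125,255,255),40,1200): print(st,c.round(1))
# predicted caps: bucket at 39 deg about the pivot, cap centre 106 above underside -> local z = 106-56
a=np.radians(5.8);t=np.radians(39)
ex=np.array([np.cos(a),np.sin(a),0]);ey=np.array([-np.sin(a),np.cos(a),0]);ez=np.array([0,0,1.])
for th in(0,39,):
  t=np.radians(th);bx=np.cos(t)*ex-np.sin(t)*ez;bz=np.sin(t)*ex+np.cos(t)*ez
  print(th,[pj('side',np.array([577,-222.2,95])+bx*x+ey*y+bz*52).round(1).tolist() for x,y in((25,29),(-25,-29),(25,-29),(-25,29))])
E
```

```text
[-19.1  53.   42.6 -17.6 119.6 -28.6]
[383, 130, 11, 11, 90] [388.2 135. ]
[376, 144, 12, 12, 105] [381.4 149.7]
[356, 153, 12, 11, 92] [361.6 157.9]
[296, 367, 16, 18, 234] [303.4 375.4]
0 [[375.8, 149.4], [405.6, 139.7], [382.7, 134.8], [399.6, 154.7]]
39 [[361.9, 157.5], [388.2, 134.3], [369.1, 143.0], [381.6, 148.9]]
```

The caps match the 39° prediction within 1 px and the load is seated. One more hold, then I ease it back.

Emit:
step_arm(linear=[[0,0,0],[0,0,0],[0,-0.0031,0.0001],[0,-0.0063,0.0002],[0,-0.0094,0.0005],[0,-0.0126,0.0009],[0,-0.0157,0.0014],[0,-0.0188,0.002]], rot=[[0,0,0],[0,0,0],[-2,0,0],[-4,0,0],[-6,0,0],[-8,0,0],[-10,0,0],[-12,0,0]], hand=[0,0,0,0,0,0,0,0])

```text
clock: 45.2
tool_pos: [616.4, -218.6, 174.9]
orientation: [[-0.098, 0.887, -0.451], [0.995, 0.087, -0.043], [0.001, -0.453, -0.892]]
wrist_force: [1.7, 0.2, 3.5]
width: 9.1
grasp_force: 20.0
```

Emit:
step_arm(linear=[[0,-0.0031,0.0001],[0,-0.0063,0.0002],[0,-0.0094,0.0005],[0,-0.0126,0.0009],[0,-0.0157,0.0014],[0,-0.0188,0.002],[0,-0.0218,0.0027],[0,-0.0233,0.0031]], rot=[[-2,0,0],[-4,0,0],[-6,0,0],[-8,0,0],[-10,0,0],[-12,0,0],[-14,0,0],[-15,0,0]], hand=[0,0,0,0,0,0,0,0])

```text
clock: 46.0
tool_pos: [593.9, -220.9, 182.8]
orientation: [[-0.097, 0.974, -0.207], [0.995, 0.095, -0.019], [0.001, -0.207, -0.978]]
wrist_force: [0.7, 0.9, 1.5]
width: 9.2
grasp_force: 20.0
```

Emit:
step_arm(linear=[[0,-0.0031,0.0001],[0,-0.0063,0.0002],[0,-0.0094,0.0005],[0,-0.0126,0.0009],[0,-0.0157,0.0014],[0,-0.0188,0.002],[0,-0.0188,0.002],[0,-0.0188,0.002]], rot=[[-2,0,0],[-4,0,0],[-6,0,0],[-8,0,0],[-10,0,0],[-12,0,0],[-12,0,0],[-12,0,0]], hand=[0,0,0,0,0,0,0,0])

```text
clock: 46.8
tool_pos: [575.3, -222.6, 184.6]
orientation: [[-0.097, 0.995, -0.002], [0.995, 0.097, 0.001], [0.001, -0.002, -1.0]]
wrist_force: [-0.3, 2.5, 0.8]
width: 9.1
grasp_force: 20.0
```

Back level. Open, wait, and rise straight up.

Emit:
step_arm(linear=[[0,0,0],[0,0,0],[0,0,0],[0,0,0],[0,0,0],[0,0,-0.005],[0,0,-0.012],[0,0,-0.025]], rot=[[0,0,0],[0,0,0],[0,0,0],[0,0,0],[0,0,0],[0,0,0],[0,0,0],[0,0,0]], hand=[0.1,0.15,0.2,0.3,0.3,0.3,0.3,0.3])

```text
clock: 47.6
tool_pos: [575.0, -222.7, 210.0]
orientation: [[-0.098, 0.995, -0.003], [0.995, 0.098, 0.001], [0.001, -0.003, -1.0]]
wrist_force: [-0.4, -0.0, -0.2]
width: 28.0
grasp_force: 0.0
```

Emit:
step_arm(linear=[[0,0,-0.02],[0,0,-0.05],[0,0,-0.09],[0,0,-0.13],[0,0,-0.15],[0,0,-0.15],[0,0,-0.15],[0,0,-0.15]], rot=[[0,0,0],[0,0,0],[0,0,0],[0,0,0],[0,0,0],[0,0,0],[0,0,0],[0,0,0]], hand=[0.3,0.3,0.3,0.3,0.3,0.3,0.3,0.3])

```text
clock: 48.4
tool_pos: [574.9, -222.5, 358.0]
orientation: [[-0.098, 0.995, -0.004], [0.995, 0.098, 0.002], [0.002, -0.004, -1.0]]
wrist_force: [0.4, 0.2, -0.7]
width: 28.0
grasp_force: 0.0
```

```bash
python3 - <<'E'
from h import *
J,_=snap('s25','side');s=state();print(s['tool_pos'].round(1),s['width'],s['wrist_force'].round(1),s['clock'])
for st,c in blobs(J,(105,120,60),(125,255,255),40,1200): print(st,c.round(1))
I,m=snap('w25')
for st,c in blobs(I,(105,120,60),(125,255,255),150,4000): print(c.round(1),bp('wrist',*c,149,m).round(1))
E
```

```text
[ 574.8 -222.5  357.6] 28.304270848748498 [-0.4 -0.8 -0.8] 48.45
[378, 130, 11, 11, 97] [382.8 135.2]
[401, 136, 11, 10, 93] [405.9 140.4]
[371, 145, 11, 11, 106] [376.1 150. ]
[395, 150, 11, 12, 105] [400.1 155.5]
[296, 367, 16, 18, 233] [303.4 375.4]
[347.4 188.5] [ 597.7 -190.7  149. ]
[298.8 189.3] [ 548.1 -196.5  149. ]
[299.7 243.3] [ 553.7 -253.8  149. ]
[347.4 243. ] [ 604.5 -248.5  149. ]
```

```bash
python3 -c "
from rig import *
print(close_job())"
```

```text
the job is handed in; nothing more can be done
None
```

I put all four long tubes home in the adapter and seated it in the near bucket. I then swung the bucket to about 39°, held it for about a second, eased it back to level and let go. The job was handed in at about 48 s; no verdict was returned, but the last images show the caps at their seated, level positions and the short tube unmoved.

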